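# Load the dial of a button press and index it three clicks

### The arm

A 6-joint arm with a two-finger parallel gripper is mounted at the origin on the work surface. World frame = base frame: x ahead of the robot, y to its left, z up, the work surface at z = 0. Lengths are in m, angles in rad, forces in N, time in s.
With the tool pointing down it reaches from about 0.3 to 0.85 m from the base axis. Payload 4.2 kg.
Tool frame: the origin (TCP) lies at the very end of the fingers, on their centre line; the grasp point (between the pads) lies 19 mm behind it; z points along the fingers, y is the direction in which the jaws open and shut (so a half turn about z gives the same grasp; the last joint's range is limited). The gripper opens to 91 mm and grips with 3 to 60 N. Pads are 32 mm wide; open, the fingers measure 118 mm over their backs; the gripper's body (76 mm by 178 mm) begins 60 mm behind the grasp point.
Start: joints at [1.278, 0.32, 1.565, -0, 1.257, -0.02], TCP at [0.155, 0.554, 0.214] pointing down, gripper open.
Joint ranges: [-3.11, 3.11], [-0.84, 2.01], [0.21, 2.61], [-1.34, 4.49], [0.05, 2.63], [-2.56, 2.56]. Speed limits (rad/s): [2.57, 2.57, 3.14, 3.14, 3.14, 3.14].

### API

Orientations are given as [roll, pitch, yaw] about the fixed x, y, z axes, in that order (R = Rz(yaw) Ry(pitch) Rx(roll)).
In Python, from station import * gives the robot as it stands.
- The arm moves only by the tool carry_out, never from a script. Its argument "targets" is a list of rows, each an object with "fingers": the finger opening in m, from 0 to 0.0912; "xyz": the shift along the tool's x, y, z in m, a list of three; "rot": the turn, a rotation vector about the tool's x, y, z in degrees, a list of three. In form: [{"fingers": fingers, "xyz": [tx, ty, tz], "rot": [ax, ay, az]}, ...]. A call has exactly 10 rows; each row shifts and turns the commanded pose from where the row before left it, along the tool's axes as they then stand; what a row does not reach is not made up. A row lasts 1/12 s, in which the tool goes at most 41.7 mm and 7.16 degrees, less where a joint would pass 70% of its speed; a pose out of reach is approached as far as the arm can. A call with a gripper value outside its range is refused whole. The fingers move at their own pace and stop on an object; the grip force is fixed at half the most. Time passes only in rows, so rows that do not move let the fingers close, or fill a call up. It gives the time, the measured TCP pose, the force and the opening at its end, in the units of the state.
- get_state(): the state, without advancing time (a new reading comes with each control period).
- get_image(name): name is "side" or "top" or "wrist"; returns a dict with "frame" (384x512x3 uint8, blue, green, red), "z_map" (384x512 float32, m along the optical axis (not along the pixel's ray), 0 where there is no reading), "camera_matrix" (3x3 intrinsics, pixels), "pose" (4x4, takes a point from camera to world coordinates). Camera axes: x right, y down, z forward; pixel columns grow to the right and rows downward; lengths in m; the calibration is good to about 2 mm. A picture is of the moment at which its call begins.
- finish_job(): hands the job in, once; it reports no verdict.
The state is a dict: "time_s": time; "joints": joint angles; "qvel": joint speeds; "tau": joint torques, N m; "position": TCP position; "tcp_rot": TCP orientation; "wrist_force": force on the tool from outside, world axes, zero at the start; "wrist_torque": the same for the moment, N m; "finger_gap": finger opening in m.
Only numpy, scipy, OpenCV 4.12 (cv2) and the standard library are available. Lean on these libraries where they do the work, as an engineer would, in place of code of your own. Each camera call takes 0.05 s, during which the arm holds its last target.

### The job

Load the button press: take the two brass buttons from the tray one at a time and set them, loop side up as they lie, fully down into two pockets of the dial plate, one into the pocket at the loading pointer and the other into the very next pocket counter-clockwise from it (seen from above). Then turn the plate clockwise by its round black knob, counting three clicks and not running on past the third, so that the button from the pointer stands under the ram. Finish while still gripping the knob, holding the plate steady in that third stop so that I can pull the press lever; leave the other things on the bench where they lie.

Things in the scene. Friction and masses are not known exactly. Their poses are not given: they have to be found in the camera images.
- press: Grey cast-iron hand press, 360 mm tall, fixed, placed anew each time. Origin: on the bench, on the vertical dial axis; x, y level. Angles counter-clockwise from its x axis, from above: loading pointer 150 deg, ram and column 78 deg, click roller 306 deg. Column and throat stand 165 to 245 mm from the axis; the head (54 x 60 mm box) hangs 100 mm out, from 144 mm up.
- ram (a point): Centre of the lower face of the ram's die (30 mm across, pointing down), 100 mm out from the dial axis and 89 mm above the bench. The upper end of the ram's travel: the ram stays up.
- load_pointer (a point): Tip of the small steel cone that points at the dial's rim from outside, 124 mm from the axis, 47 mm above the bench: the loading place. Its bracket, 140 to 150 mm from the axis, is 53 mm high.
- dial (a joint): Turn of dial plate and knob, rad; 0 (within 0.03) at the start, growing clockwise from above. Aluminium plate 244 mm across, scalloped rim, top 46 mm above the bench. A sprung roller clicks into a scallop every 24 deg (0.4189): it resists with 0.27 N m on leaving a stop, less towards half-way, then pulls it on as strongly into the next. Third stop: 1.2566. Turns on without end.
- nest_lead (a point): Centre of the floor, 49 mm above the bench, of the pocket that starts at the loading pointer; turns with the plate. One of 15 equal pockets, 41 mm apart, on a circle of 100 mm radius about the dial axis: raised steel rings, 35 mm outside, 30 mm inside, 5 mm deep, rims 54 mm above the bench.
- nest_next (a point): Centre of the floor of the next pocket, 24 deg counter-clockwise from nest_lead about the dial axis, 49 mm above the bench; turns with the plate.
- knob_grip (a point): Centre of the round black fluted knob fixed on the middle of the dial, half-way up it, 81 mm above the bench: the height to grip. The knob is 44 mm across and 30 mm tall (66 to 96 mm above the bench), on a thinner neck and a 52 mm hub that ends 52 mm above the bench.
- tray: Shallow steel tray 150 mm (its x) by 180 mm (its y), walls 3 mm thick and 12 mm high, floor 3 mm thick; fixed. Origin under its centre, on the bench.
- button_a_mid (a point): One of two equal brass coat buttons: round, 25 mm across, 11 mm thick, rounded face down with a flat of 15 mm; a small wire loop 8 mm tall stands up from its back (grip the 25 mm rim). About 14 g. Point on its axis, half-way up the thickness, 5.5 mm above its underside; z up.
- button_b_mid (a point): The other, equal brass button; point as for the first. Either button may go into either of the two pockets.
- thread_cone: Dark thread on a cone, 60 mm across the foot and 120 mm tall, loose, upright; leave alone. Origin under its centre.
- shears: Tailor's shears, 240 mm long, lying loose; leave alone. Origin under the pivot.
- chalk_tin: Round closed tin of 74 mm, 22 mm tall, loose; leave alone. Origin under its centre.
- clapper: Wooden pressing block 65 x 200 x 38 mm, loose; leave alone. Origin under its centre.

How it is judged:
On the way, in this order (a step that is already met when the one before it is completed fails the run):
1. one button sits fully down in one of the two loading pockets, let go, the dial still at its start (((horizontal distance between button_a_mid and nest_lead below 0.004 m and z of button_a_mid in the frame of nest_lead below 0.0075 m and angle between button_a_mid's own z axis and vertical below 0.12 rad and contact force between button_a and the fingers below 0.05 N) or (horizontal distance between button_a_mid and nest_next below 0.004 m and z of button_a_mid in the frame of nest_next below 0.0075 m and angle between button_a_mid's own z axis and vertical below 0.12 rad and contact force between button_a and the fingers below 0.05 N) or (horizontal distance between button_b_mid and nest_lead below 0.004 m and z of button_b_mid in the frame of nest_lead below 0.0075 m and angle between button_b_mid's own z axis and vertical below 0.12 rad and contact force between button_b and the fingers below 0.05 N) or (horizontal distance between button_b_mid and nest_next below 0.004 m and z of button_b_mid in the frame of nest_next below 0.0075 m and angle between button_b_mid's own z axis and vertical below 0.12 rad and contact force between button_b and the fingers below 0.05 N)) and value of joint dial between -0.1 and 0.1 rad), for 0.2 s.
2. both buttons sit fully down in the two loading pockets, let go, the dial still at its start (((horizontal distance between button_a_mid and nest_lead below 0.004 m and z of button_a_mid in the frame of nest_lead below 0.0075 m and angle between each of button_a_mid, button_b_mid's own z axis and vertical below 0.12 rad and contact force between each of button_a, button_b and the fingers below 0.05 N and horizontal distance between button_b_mid and nest_next below 0.004 m and z of button_b_mid in the frame of nest_next below 0.0075 m) or (horizontal distance between button_a_mid and nest_next below 0.004 m and z of button_a_mid in the frame of nest_next below 0.0075 m and angle between each of button_a_mid, button_b_mid's own z axis and vertical below 0.12 rad and contact force between each of button_a, button_b and the fingers below 0.05 N and horizontal distance between button_b_mid and nest_lead below 0.004 m and z of button_b_mid in the frame of nest_lead below 0.0075 m)) and value of joint dial between -0.1 and 0.1 rad), for 0.2 s.
3. the knob, gripped, has been turned clockwise to the first click (value of joint dial between 0.314175 and 0.71213 rad and contact force between the fingers and dial_c16 above 4 N and distance between the grasp point and knob_grip below 0.035 m), for 0.02 s.
4. the knob, gripped, has been turned to the second click (value of joint dial between 0.733075 and 1.13103 rad and contact force between the fingers and dial_c16 above 4 N and distance between the grasp point and knob_grip below 0.035 m), for 0.02 s.
At the end, for the whole second after the job is handed in: Both buttons sit fully down (within 2 mm) and level in the two pockets, the one from the pointer within 8 mm of the ram's axis; the dial rests within 0.06 rad of its third stop (1.2566 rad) without moving; and the fingers still grip the knob with more than 4 N, the pads within 35 mm of its middle (((horizontal distance between button_a_mid and nest_lead below 0.004 m and z of button_a_mid in the frame of nest_lead below 0.0075 m and angle between each of button_a_mid, button_b_mid's own z axis and vertical below 0.12 rad and contact force between each of button_a, button_b and the fingers below 0.05 N and horizontal distance between button_b_mid and nest_next below 0.004 m and z of button_b_mid in the frame of nest_next below 0.0075 m) or (horizontal distance between button_a_mid and nest_next below 0.004 m and z of button_a_mid in the frame of nest_next below 0.0075 m and angle between each of button_a_mid, button_b_mid's own z axis and vertical below 0.12 rad and contact force between each of button_a, button_b and the fingers below 0.05 N and horizontal distance between button_b_mid and nest_lead below 0.004 m and z of button_b_mid in the frame of nest_lead below 0.0075 m)) and value of joint dial between 1.1967 and 1.3167 rad and velocity of joint dial between -0.05 and 0.05 rad/s and contact force between the fingers and dial_c16 above 4 N and distance between the grasp point and knob_grip below 0.035 m and ((horizontal distance between button_a_mid and ram below 0.008 m and horizontal distance between button_a_mid and nest_lead below 0.004 m) or (horizontal distance between button_b_mid and ram below 0.008 m and horizontal distance between button_b_mid and nest_lead below 0.004 m))); the arm keeps its last pose, push and grip.
It fails at once if the dial is turned past its third stop towards a fourth (value of joint dial above 1.44521 rad).
It fails at once if the dial is turned backwards (value of joint dial below -0.188505 rad).
It fails at once if the thread cone, shears, chalk tin or pressing block is shifted by more than 20 mm (distance of any of thread_cone, shears, chalk_tin, clapper from where it was at the start of the episode above 0.02 m).
It also fails if it takes over 70 s, if anything falls off the work surface, if the arm or the gripper's body presses on something with over 40 N, if the wrist force passes 120 N, or if a joint passes its speed limit or range.

## Working session

There is one attempt and no reset: what is moved stays moved. The work goes in short steps, Python scripts to look and compute and a tool call to move; the robot and the scene stay as the last step left them, time stands still between calls to the robot, and variables do not carry over. Pictures are saved under pics/ and viewed, and the job is handed in when it is done.

Besides the shell and the picture viewer there is one more tool, called by a JSON object that holds its "api" and its "payload", one argument or row to a line. carry_out: Moves the arm, as the interface text tells. Its arguments: {"type":"object","properties":{"targets":{"type":"array"}},"required":["targets"]}

```bash
ls; mkdir -p pics; python3 - <<'E'
from station import *
import cv2,numpy as np
s=get_state()
for k in s: print(k, np.round(s[k],4).tolist())
for n in ("side","top","wrist"):
    d=get_image(n); cv2.imwrite(f"pics/{n}0.png",d["frame"]); np.savez(f"/tmp/{n}0.npz",**d)
    print(n,np.round(d["pose"],3).tolist(),d["camera_matrix"].tolist())
E
```

```text
pics
time_s 0.0
joints [1.278, 0.3203, 1.5657, -0.0, 1.2574, -0.02]
qvel [-0.0002, -0.0006, 0.0003, 0.0009, -0.0011, 0.0012]
tau [-0.0001, -41.2462, -23.1969, 0.0729, 0.0458, -0.0001]
position [0.1548, 0.5532, 0.2131]
tcp_rot [-3.1397, -0.0, 2.8688]
wrist_force [-0.0555, 0.0642, -0.4149]
wrist_torque [-0.0263, 0.0034, 0.0497]
finger_gap 0.0909
side [[0.897, -0.231, 0.378, 0.176], [-0.442, -0.417, 0.794, -0.881], [-0.025, -0.879, -0.476, 0.579], [0.0, 0.0, 0.0, 1.0]] [[355.6035897861676, 0.0, 262.9933462720933], [0.0, 355.6035897861676, 189.91376203466356], [0.0, 0.0, 1.0]]
top [[0.002, -0.987, 0.163, 0.359], [-1.0, -0.004, -0.014, -0.056], [0.014, -0.163, -0.987, 1.493], [0.0, 0.0, 0.0, 1.0]] [[440.12330418403843, 0.0, 256.9744921336159], [0.0, 440.12330418403843, 193.87245626374272], [0.0, 0.0, 1.0]]
wrist [[0.269, 0.931, 0.248, 0.085], [0.963, -0.26, -0.071, 0.572], [-0.002, 0.258, -0.966, 0.384], [0.0, 0.0, 0.0, 1.0]] [[269.72905058211865, 0.0, 254.4427794729634], [0.0, 269.72905058211865, 195.63340360846823], [0.0, 0.0, 1.0]]
```

View pics/top0.png

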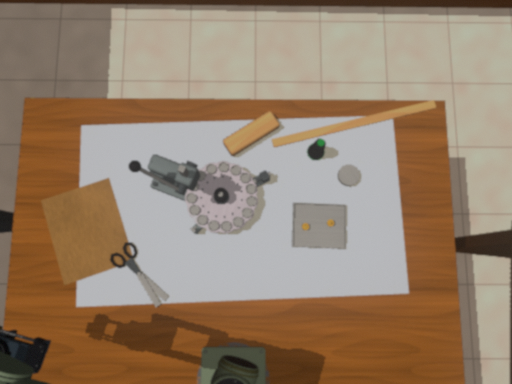

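View pics/side0.png

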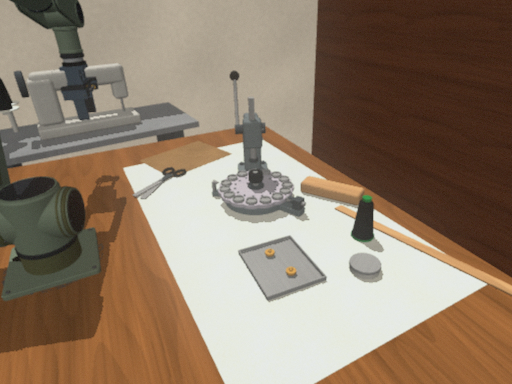

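View pics/wrist0.png

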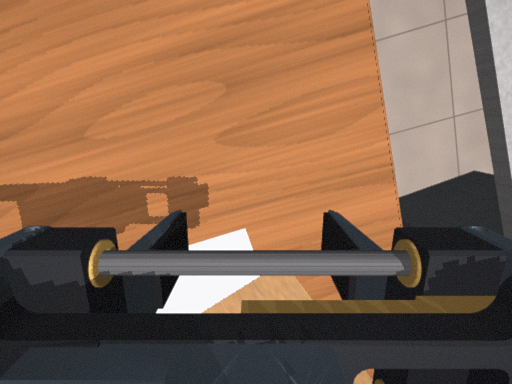

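The top view shows the dial at about (222,196), with the column to its upper left. The pointer bracket is at (197,230) and the roller at (264,178). The buttons in the tray are at (306,226) and (331,223). The parked arm is at the lower left. Next I'll enlarge these areas.

```bash
cat > h.py <<'E'
import numpy as np,cv2
def load(n): return dict(np.load(f"/tmp/{n}.npz"))
def ray(d,u,v,z):
    K=d["camera_matrix"];P=d["pose"]
    r=P[:3,:3]@np.array([(u-K[0,2])/K[0,0],(v-K[1,2])/K[1,1],1]);o=P[:3,3]
    return o+r*(z-o[2])/r[2]
def proj(d,p):
    K=d["camera_matrix"];P=d["pose"];c=P[:3,:3].T@(np.asarray(p)-P[:3,3])
    return K[0,0]*c[0]/c[2]+K[0,2],K[1,1]*c[1]/c[2]+K[1,2]
def cloud(d):
    K=d["camera_matrix"];P=d["pose"];z=d["z_map"];h,w=z.shape
    u,v=np.meshgrid(np.arange(w),np.arange(h))
    c=np.stack([(u-K[0,2])/K[0,0]*z,(v-K[1,2])/K[1,1]*z,z],-1)
    return c@P[:3,:3].T+P[:3,3]
def crop(d,u0,u1,v0,v1,s,fn):
    cv2.imwrite(fn,cv2.resize(d["frame"][v0:v1,u0:u1],None,fx=s,fy=s,interpolation=cv2.INTER_CUBIC))
E
python3 - <<'E'
from h import *
d=load("top0"); crop(d,145,275,140,240,6,"pics/t_dial.png"); crop(d,285,355,195,255,8,"pics/t_tray.png")
d=load("side0"); crop(d,200,330,140,220,6,"pics/s_dial.png"); crop(d,230,330,230,300,8,"pics/s_tray.png")
E
```

```text
(no output)
```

View pics/t_dial.png

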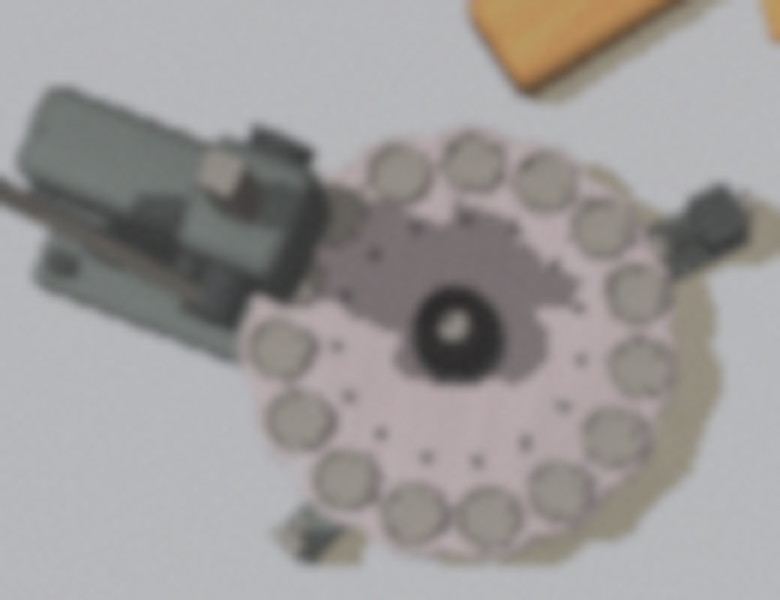

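View pics/t_tray.png

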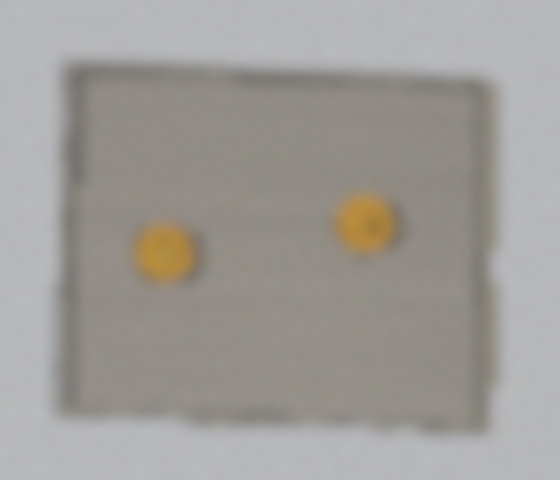

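View pics/s_dial.png

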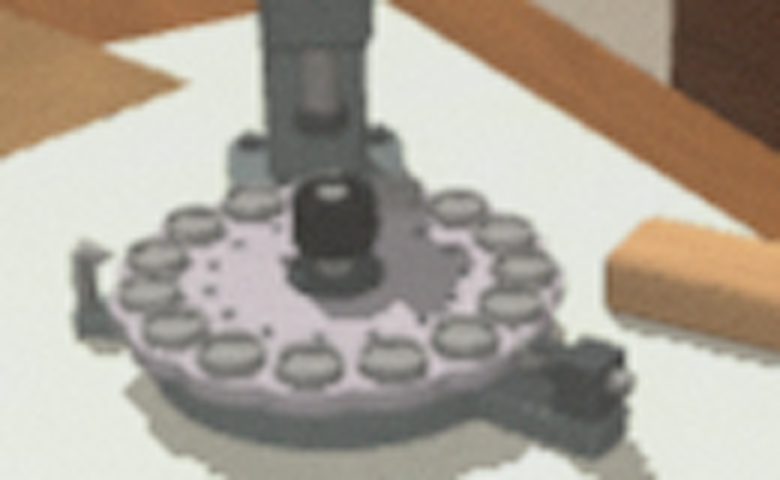

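View pics/s_tray.png

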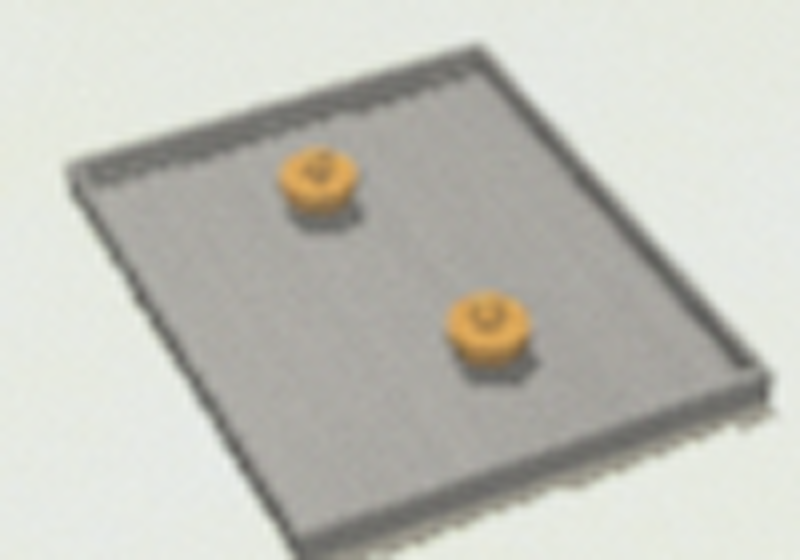

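```bash
python3 - <<'E'
from h import *
from scipy.optimize import least_squares
def up(pts,s,u0,v0): return [((x+.5)/s-.5+u0,(y+.5)/s-.5+v0) for x,y in pts]
t=load("top0"); s=load("side0")
T=up([(400,172),(474,160),(547,182),(604,226),(639,294),(641,367),(616,435),(559,490),(490,516),(415,512),(347,480),(300,419),(282,347)],6,145,140)
S=up([(256,202),(194,222),(157,255),(149,292),(174,327),(232,354),(309,365),(393,357),(465,336),(513,303),(524,268),(503,233),(459,207)],6,200,140)
for d,U,nm in((t,T,"top"),(s,S,"side")):
    p=np.array([ray(d,u,v,.054)[:2] for u,v in U])
    def f(x):
        a=np.arctan2(*(p-x[:2]).T[::-1]); ph=np.round((a-x[2])/np.radians(24))*np.radians(24)+x[2]
        return (p-x[:2]-.1*np.c_[np.cos(ph),np.sin(ph)]).ravel()
    best=min((least_squares(f,[*p.mean(0),q]) for q in np.linspace(0,.4,9)),key=lambda r:r.cost)
    x=best.x; print(nm,x[:2],"phase mod24",np.degrees(x[2])%24,"rms mm",1e3*np.sqrt(np.mean(best.fun**2)*2))
    for z in(.096,): print("knobtop px",proj(d,[*x[:2],z]))
B=up([(166,253),(366,224)],8,285,195); BS=up([(318,172),(489,318)],8,230,230)
for b in B: print("btn top",ray(t,*b,.014))
for b in BS: print("btn side",ray(s,*b,.014))
# pointer, roller
print("ptr top", ray(t,*up([(335,525)],6,145,140)[0],.05), "brkt side",ray(s,*up([(95,247)],6,200,140)[0],.053))
print("knob top", ray(t,*up([(458,325)],6,145,140)[0],.096), ray(s,*up([(335,183)],6,200,140)[0],.096))
# tray corners
for c in up([(70,65),(495,82),(485,430),(60,412)],8,285,195): print("tray",ray(t,*c,.012))
# tin, cone, clapper heights
for n,u,v,z in(("tin",349,175,.022),("cone",317,149,.0)): print(n,ray(t,u,v,z))
c=cloud(t); 
print("clap",c[135:150:14,240:265:12].round(3).tolist())
E
```

```text
top [0.58954348 0.04025169] phase mod24 21.186926320494752 rms mm 0.8192882489099957
knobtop px (np.float64(220.93351643479997), np.float64(193.86080541761666))
side [0.588021   0.03713248] phase mod24 21.081614897241717 rms mm 1.2758320919153152
knobtop px (np.float64(255.1956441073618), np.float64(172.73723426719565))
btn top [ 0.49388812 -0.23984945  0.014     ]
btn top [ 0.50643127 -0.32462113  0.014     ]
btn side [ 0.49489162 -0.23841569  0.014     ]
btn side [ 0.50807172 -0.32306066  0.014     ]
ptr top [0.48652833 0.10886635 0.05      ] brkt side [0.48454547 0.12800064 0.053     ]
knob top [0.58990407 0.04031131 0.096     ] [0.5969178  0.05442685 0.096     ]
tray [ 0.57402107 -0.20046387  0.012     ]
tray [ 0.56745289 -0.38157239  0.012     ]
tray [ 0.42025614 -0.37278593  0.012     ]
tray [ 0.42727233 -0.19459776  0.012     ]
tin [ 0.66906617 -0.39137679  0.022     ]
cone [ 0.76613401 -0.2869049   0.        ]
clap [[[0.804, -0.018, 0.038], [0.803, -0.059, 0.04], [0.811, -0.101, 0.017]], [[0.755, -0.018, 0.037], [0.763, -0.059, 0.007], [0.765, -0.101, -0.001]]]
```

```bash
cat > plan.py <<'E'
import numpy as np,sys,json
def sim(p,rows):
    x,y,z,w=p
    for r in rows:
        tx,ty,tz=r["xyz"];c,s=np.cos(w),np.sin(w)
        x+=c*tx+s*ty;y+=s*tx-c*ty;z-=tz;w-=np.radians(r["rot"][2])
    return x,y,z,w
def plan(p,t,N,f,dec=3,show=True,f1=None):
    """p,t: x,y,z,yaw(rad). straight line N rows"""
    p=tuple(p);rows=[];q=p
    for i in range(1,N+1):
        g=[p[k]+(t[k]-p[k])*i/N for k in range(4)]
        dx,dy=g[0]-q[0],g[1]-q[1];c,s=np.cos(q[3]),np.sin(q[3])
        row={"fingers":f,"xyz":[round(c*dx+s*dy,dec),round(s*dx-c*dy,dec),round(q[2]-g[2],dec)],"rot":[0,0,round(-np.degrees(g[3]-q[3]),1)]}
        rows.append(row);q=sim(q,[row])
    if show:
        for i in range(0,N,10):print(json.dumps(rows[i:i+10]).replace('"',''))
        print("end",np.round(q,4),"yaw deg",round(np.degrees(q[3]),2),"J6~",round(np.degrees(np.arctan2(q[1],q[0]))+90-np.degrees(q[3]),1))
    return q,rows
def cur(s):
    p=s["position"];return (*p,s["tcp_rot"][2])
E
python3 - <<'E'
from plan import *
plan((.155,.554,.214,2.869),(.47,-.22,.20,np.radians(51.2)),30,.06)
E
```

```text
[{fingers: 0.06, xyz: [-0.017, -0.022, 0.0], rot: [0, 0, 3.8]}, {fingers: 0.06, xyz: [-0.019, -0.021, 0.001], rot: [0, 0, 3.7]}, {fingers: 0.06, xyz: [-0.019, -0.019, 0.0], rot: [0, 0, 3.8]}, {fingers: 0.06, xyz: [-0.021, -0.019, 0.001], rot: [0, 0, 3.8]}, {fingers: 0.06, xyz: [-0.023, -0.017, 0.0], rot: [0, 0, 3.8]}, {fingers: 0.06, xyz: [-0.023, -0.015, 0.001], rot: [0, 0, 3.7]}, {fingers: 0.06, xyz: [-0.024, -0.014, 0.0], rot: [0, 0, 3.8]}, {fingers: 0.06, xyz: [-0.025, -0.012, 0.001], rot: [0, 0, 3.8]}, {fingers: 0.06, xyz: [-0.026, -0.01, 0.0], rot: [0, 0, 3.8]}, {fingers: 0.06, xyz: [-0.026, -0.009, 0.001], rot: [0, 0, 3.7]}]
[{fingers: 0.06, xyz: [-0.027, -0.007, 0.0], rot: [0, 0, 3.8]}, {fingers: 0.06, xyz: [-0.028, -0.005, 0.001], rot: [0, 0, 3.8]}, {fingers: 0.06, xyz: [-0.027, -0.003, 0.0], rot: [0, 0, 3.7]}, {fingers: 0.06, xyz: [-0.028, -0.002, 0.001], rot: [0, 0, 3.8]}, {fingers: 0.06, xyz: [-0.028, 0.0, -0.0], rot: [0, 0, 3.8]}, {fingers: 0.06, xyz: [-0.028, 0.002, 0.0], rot: [0, 0, 3.8]}, {fingers: 0.06, xyz: [-0.027, 0.004, 0.001], rot: [0, 0, 3.7]}, {fingers: 0.06, 
[... 163 characters left out ...]
, 3.8]}]
[{fingers: 0.06, xyz: [-0.025, 0.011, 0.001], rot: [0, 0, 3.7]}, {fingers: 0.06, xyz: [-0.025, 0.012, 0.0], rot: [0, 0, 3.8]}, {fingers: 0.06, xyz: [-0.024, 0.015, 0.001], rot: [0, 0, 3.8]}, {fingers: 0.06, xyz: [-0.023, 0.016, 0.0], rot: [0, 0, 3.7]}, {fingers: 0.06, xyz: [-0.022, 0.017, 0.001], rot: [0, 0, 3.8]}, {fingers: 0.06, xyz: [-0.021, 0.018, 0.0], rot: [0, 0, 3.8]}, {fingers: 0.06, xyz: [-0.019, 0.02, 0.001], rot: [0, 0, 3.8]}, {fingers: 0.06, xyz: [-0.018, 0.022, 0.0], rot: [0, 0, 3.7]}, {fingers: 0.06, xyz: [-0.017, 0.022, 0.001], rot: [0, 0, 3.8]}, {fingers: 0.06, xyz: [-0.015, 0.023, -0.0], rot: [0, 0, 3.8]}]
end [ 0.4695 -0.2201  0.2     0.8933] yaw deg 51.18 J6~ 13.7
```

{"api": "carry_out", "payload": {
  "targets": [
    {"fingers":0.06,"xyz":[-0.017,-0.022,0],"rot":[0,0,3.8]},
    {"fingers":0.06,"xyz":[-0.019,-0.021,0.001],"rot":[0,0,3.7]},
    {"fingers":0.06,"xyz":[-0.019,-0.019,0],"rot":[0,0,3.8]},
    {"fingers":0.06,"xyz":[-0.021,-0.019,0.001],"rot":[0,0,3.8]},
    {"fingers":0.06,"xyz":[-0.023,-0.017,0],"rot":[0,0,3.8]},
    {"fingers":0.06,"xyz":[-0.023,-0.015,0.001],"rot":[0,0,3.7]},
    {"fingers":0.06,"xyz":[-0.024,-0.014,0],"rot":[0,0,3.8]},
    {"fingers":0.06,"xyz":[-0.025,-0.012,0.001],"rot":[0,0,3.8]},
    {"fingers":0.06,"xyz":[-0.026,-0.01,0],"rot":[0,0,3.8]},
    {"fingers":0.06,"xyz":[-0.026,-0.009,0.001],"rot":[0,0,3.7]}
  ]
}}

```text
time_s: 0.98
position: [0.2598, 0.2946, 0.2089]
tcp_rot: [3.141, 0.0, 2.208]
wrist_force: [0.1, 0.5, -0.1]
finger_gap: 0.0602
```

{"api": "carry_out", "payload": {
  "targets": [
    {"fingers":0.06,"xyz":[-0.027,-0.007,0],"rot":[0,0,3.8]},
    {"fingers":0.06,"xyz":[-0.028,-0.005,0.001],"rot":[0,0,3.8]},
    {"fingers":0.06,"xyz":[-0.027,-0.003,0],"rot":[0,0,3.7]},
    {"fingers":0.06,"xyz":[-0.028,-0.002,0.001],"rot":[0,0,3.8]},
    {"fingers":0.06,"xyz":[-0.028,0,0],"rot":[0,0,3.8]},
    {"fingers":0.06,"xyz":[-0.028,0.002,0],"rot":[0,0,3.8]},
    {"fingers":0.06,"xyz":[-0.027,0.004,0.001],"rot":[0,0,3.7]},
    {"fingers":0.06,"xyz":[-0.028,0.006,0],"rot":[0,0,3.8]},
    {"fingers":0.06,"xyz":[-0.026,0.008,0.001],"rot":[0,0,3.8]},
    {"fingers":0.06,"xyz":[-0.027,0.009,0],"rot":[0,0,3.8]}
  ]
}}

```text
time_s: 1.82
position: [0.365, 0.0361, 0.2048]
tcp_rot: [-3.142, -0.0, 1.548]
wrist_force: [0.8, -0.2, 0.3]
finger_gap: 0.0599
```

{"api": "carry_out", "payload": {
  "targets": [
    {"fingers":0.06,"xyz":[-0.025,0.011,0.001],"rot":[0,0,3.7]},
    {"fingers":0.06,"xyz":[-0.025,0.012,0],"rot":[0,0,3.8]},
    {"fingers":0.06,"xyz":[-0.024,0.015,0.001],"rot":[0,0,3.8]},
    {"fingers":0.06,"xyz":[-0.023,0.016,0],"rot":[0,0,3.7]},
    {"fingers":0.06,"xyz":[-0.022,0.017,0.001],"rot":[0,0,3.8]},
    {"fingers":0.06,"xyz":[-0.021,0.018,0],"rot":[0,0,3.8]},
    {"fingers":0.06,"xyz":[-0.019,0.02,0.001],"rot":[0,0,3.8]},
    {"fingers":0.06,"xyz":[-0.018,0.022,0],"rot":[0,0,3.7]},
    {"fingers":0.06,"xyz":[-0.017,0.022,0.001],"rot":[0,0,3.8]},
    {"fingers":0.06,"xyz":[-0.015,0.023,0],"rot":[0,0,3.8]}
  ]
}}

```text
time_s: 2.65
position: [0.4693, -0.2217, 0.1995]
tcp_rot: [-3.141, 0.0, 0.889]
wrist_force: [0.6, 0.4, -0.5]
finger_gap: 0.0601
```

```bash
cat > look.py <<'E'
import sys
from station import *
from h import *
tag=sys.argv[1]
s=get_state(); print(s["time_s"],np.round(s["position"],4),np.round(s["tcp_rot"],4),"yawdeg",round(np.degrees(s["tcp_rot"][2]),2),"F",np.round(s["wrist_force"],1),"gap",round(float(s["finger_gap"]),4))
for n in sys.argv[2:]:
    d=get_image(n); np.savez(f"/tmp/{n}{tag}.npz",**d); cv2.imwrite(f"pics/{n}{tag}.png",d["frame"])
E
python3 look.py 1 wrist top side
```

```text
2.65 [ 0.4693 -0.2217  0.1995] [-3.1407e+00  1.0000e-04  8.8940e-01] yawdeg 50.96 F [ 0.6  0.4 -0.5] gap 0.0601
```

View pics/wrist1.png

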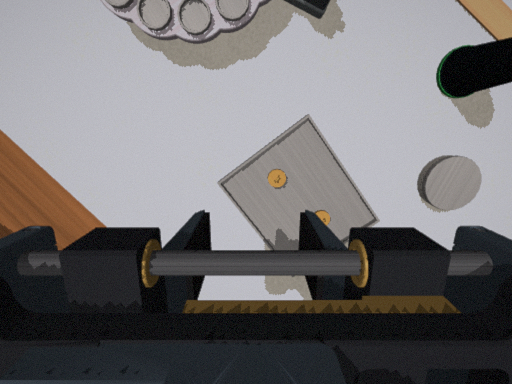

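View pics/side1.png

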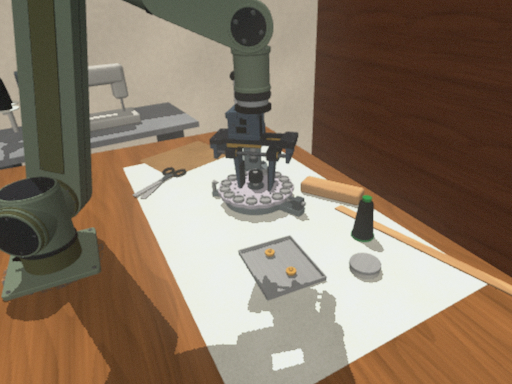

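View pics/top1.png

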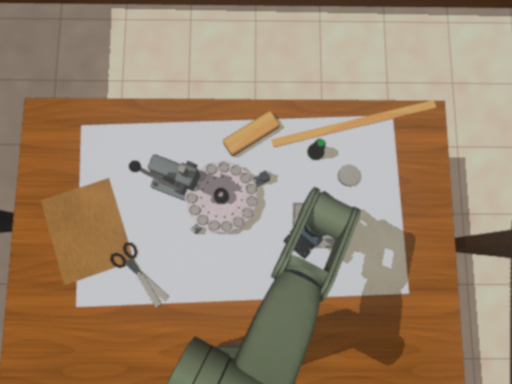

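The wrist view shows the buttons at about (277,178) and (322,218), with one partly behind a finger. The camera has no visible housing. I'll locate the buttons precisely.

```bash
python3 - <<'E'
from h import *
d=load("wrist1"); crop(d,215,375,110,235,5,"pics/w1.png")
f=d["frame"].astype(int); m=((f[...,2]-f[...,0]>70)&(np.arange(384)[:,None]<235)&(np.arange(384)[:,None]>150)&(np.arange(512)[None]>230)&(np.arange(512)[None]<340)).astype(np.uint8)
n,l,st,c=cv2.connectedComponentsWithStats(m)
for i in range(1,n):
    if st[i,4]>30: print(st[i],c[i],ray(d,*c[i],.0125))
print(d["pose"].round(4).tolist())
E
```

```text
[268 169  18  18 253] [276.43083004 177.80237154] [ 0.49330841 -0.23958204  0.0125    ]
[316 211  14  14 123] [323.41463415 216.41463415] [ 0.51071012 -0.32453231  0.0125    ]
[[0.7769, -0.6078, -0.1643, 0.5154], [-0.6297, -0.7505, -0.2005, -0.166], [-0.0014, 0.2592, -0.9658, 0.3702], [0.0, 0.0, 0.0, 1.0]]
```

View pics/w1.png

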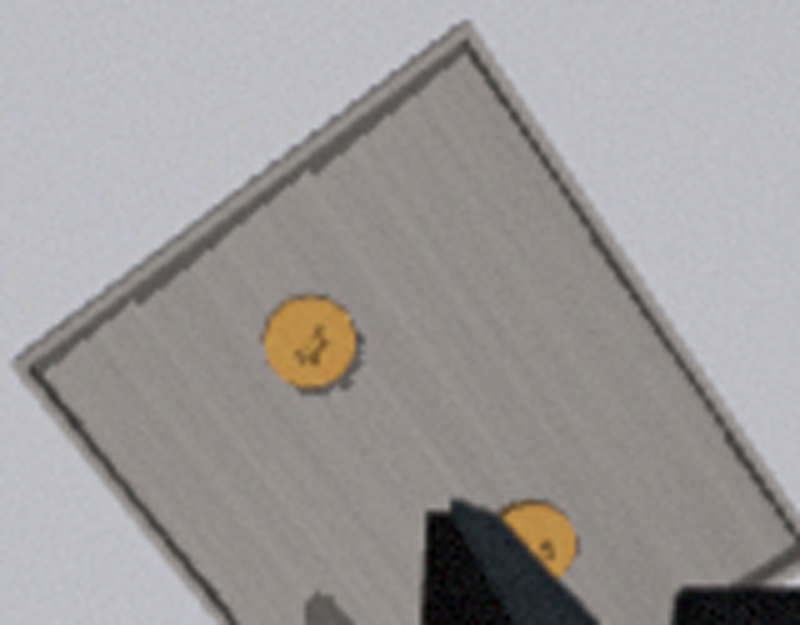

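```bash
python3 - <<'E'
from plan import *
from station import *
plan(cur(get_state()),(.4936,-.2394,.065,np.radians(51.15)),10,.045)
E
```

```text
[{fingers: 0.045, xyz: [0.0, 0.003, 0.013], rot: [0, 0, -0.0]}, {fingers: 0.045, xyz: [0.0, 0.003, 0.014], rot: [0, 0, -0.0]}, {fingers: 0.045, xyz: [0.0, 0.003, 0.013], rot: [0, 0, -0.0]}, {fingers: 0.045, xyz: [0.001, 0.003, 0.014], rot: [0, 0, -0.0]}, {fingers: 0.045, xyz: [-0.0, 0.003, 0.013], rot: [0, 0, -0.0]}, {fingers: 0.045, xyz: [-0.0, 0.003, 0.014], rot: [0, 0, -0.1]}, {fingers: 0.045, xyz: [-0.0, 0.003, 0.013], rot: [0, 0, 0.0]}, {fingers: 0.045, xyz: [0.0, 0.003, 0.013], rot: [0, 0, 0.0]}, {fingers: 0.045, xyz: [0.0, 0.003, 0.014], rot: [0, 0, 0.0]}, {fingers: 0.045, xyz: [0.0, 0.003, 0.013], rot: [0, 0, 0.0]}]
end [ 0.4934 -0.2397  0.0652  0.8929] yaw deg 51.16 J6~ 12.9
```

{"api": "carry_out", "payload": {
  "targets": [
    {"fingers":0.045,"xyz":[0.001,0.004,0.015],"rot":[0,0,0]},
    {"fingers":0.045,"xyz":[0,0.004,0.017],"rot":[0,0,0]},
    {"fingers":0.045,"xyz":[0,0.004,0.017],"rot":[0,0,0]},
    {"fingers":0.045,"xyz":[0,0.004,0.017],"rot":[0,0,0]},
    {"fingers":0.045,"xyz":[0,0.004,0.017],"rot":[0,0,0]},
    {"fingers":0.045,"xyz":[0,0.004,0.017],"rot":[0,0,0]},
    {"fingers":0.045,"xyz":[0,0.004,0.017],"rot":[0,0,0]},
    {"fingers":0.045,"xyz":[0,0.002,0.017],"rot":[0,0,0]},
    {"fingers":0.045,"xyz":[0,0,0],"rot":[0,0,0]},
    {"fingers":0.045,"xyz":[0,0,0],"rot":[0,0,0]}
  ]
}}

```text
time_s: 3.63
position: [0.4924, -0.2372, 0.0655]
tcp_rot: [-3.139, 0.0, 0.894]
wrist_force: [0.6, -0.1, -0.0]
finger_gap: 0.0452
```

```bash
python3 look.py 2 wrist;python3 -c "
from h import *
crop(load('wrist2'),150,350,160,310,4,'pics/w2.png')"
```

```text
3.6333 [ 0.4924 -0.2372  0.0655] [-3.139e+00  3.000e-04  8.942e-01] yawdeg 51.23 F [ 0.6 -0.1 -0. ] gap 0.0452
```

View pics/w2.png

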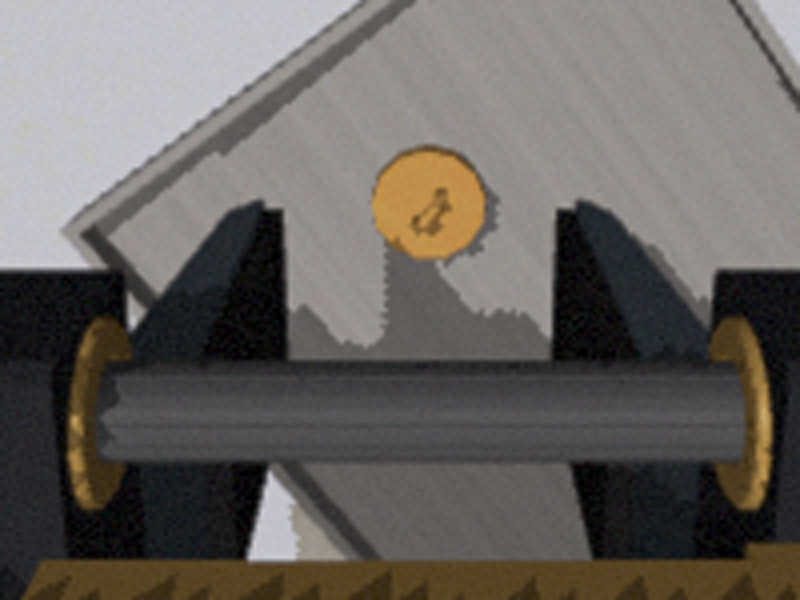

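The wrist view shows the button at crop (429,203), centred between the fingers, which are at crop x of about 275 and 570.

```bash
python3 - <<'E'
from h import *
from station import *
d=load("wrist2"); s=get_state()
u,v=(429+.5)/4-.5+150,(203+.5)/4-.5+160
p=ray(d,u,v,.014);print(p)
w=s["tcp_rot"][2];e=p-s["position"];c,sn=np.cos(w),np.sin(w)
print("tool dx,dy mm",1e3*(c*e[0]+sn*e[1]),1e3*(sn*e[0]-c*e[1]))
u,v=proj(d,s["position"]);print("tcp crop",(u-150+.5)*4,(v-160+.5)*4)
E
```

```text
[ 0.49396416 -0.23917689  0.014     ]
tool dx,dy mm -0.6287455828780143 1.5232468403510162
tcp crop 422.22050317402875 296.58962951244337
```

{"api": "carry_out", "payload": {
  "targets": [
    {"fingers":0.045,"xyz":[-0.0006,0.0015,0.01],"rot":[0,0,0]},
    {"fingers":0.045,"xyz":[0,0,0.015],"rot":[0,0,0]},
    {"fingers":0.045,"xyz":[0,0,0.015],"rot":[0,0,0]},
    {"fingers":0.045,"xyz":[0,0,0.01],"rot":[0,0,0]},
    {"fingers":0.045,"xyz":[0,0,0.0065],"rot":[0,0,0]},
    {"fingers":0.045,"xyz":[0,0,0],"rot":[0,0,0]},
    {"fingers":0.02,"xyz":[0,0,0],"rot":[0,0,0]},
    {"fingers":0.02,"xyz":[0,0,0],"rot":[0,0,0]},
    {"fingers":0.02,"xyz":[0,0,0],"rot":[0,0,0]},
    {"fingers":0.02,"xyz":[0,0,0],"rot":[0,0,0]}
  ]
}}

```text
time_s: 4.52
position: [0.4946, -0.2401, 0.0101]
tcp_rot: [3.14, -0.0, 0.893]
wrist_force: [0.3, 0.3, 0.6]
finger_gap: 0.0223
```

```bash
python3 look.py 3 wrist;python3 -c "
from h import *
crop(load('wrist3'),150,350,160,310,4,'pics/w3.png')"
```

```text
4.5167 [ 0.4946 -0.2401  0.0101] [ 3.1401e+00 -4.0000e-04  8.9310e-01] yawdeg 51.17 F [0.3 0.3 0.6] gap 0.0223
```

View pics/w3.png

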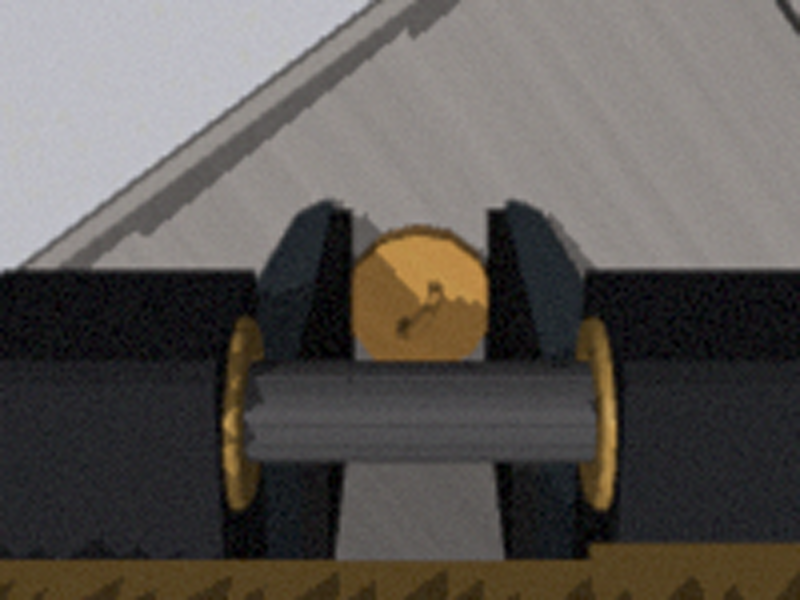

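{"api": "carry_out", "payload": {
  "targets": [
    {"fingers":0.02,"xyz":[0,0,0],"rot":[0,0,0]},
    {"fingers":0.02,"xyz":[0,0,-0.005],"rot":[0,0,0]},
    {"fingers":0.02,"xyz":[0,0,-0.01],"rot":[0,0,0]},
    {"fingers":0.02,"xyz":[0,0,-0.02],"rot":[0,0,0]},
    {"fingers":0.02,"xyz":[0,0,-0.025],"rot":[0,0,0]},
    {"fingers":0.02,"xyz":[0,0,-0.025],"rot":[0,0,0]},
    {"fingers":0.02,"xyz":[0,0,-0.025],"rot":[0,0,0]},
    {"fingers":0.02,"xyz":[0,0,-0.02],"rot":[0,0,0]},
    {"fingers":0.02,"xyz":[0,0,0],"rot":[0,0,0]},
    {"fingers":0.02,"xyz":[0,0,0],"rot":[0,0,0]}
  ]
}}

```text
time_s: 5.4
position: [0.4946, -0.2401, 0.141]
tcp_rot: [3.139, -0.001, 0.893]
wrist_force: [-0.9, -0.1, -0.4]
finger_gap: 0.0223
```

```bash
python3 look.py 4 wrist side;python3 -c "
from h import *
crop(load('wrist4'),150,350,160,310,4,'pics/w4.png');crop(load('side4'),220,340,170,290,5,'pics/s4.png')"
```

```text
5.4 [ 0.4946 -0.2401  0.141 ] [ 3.1385e+00 -7.0000e-04  8.9310e-01] yawdeg 51.17 F [-0.9 -0.1 -0.4] gap 0.0223
```

View pics/w4.png

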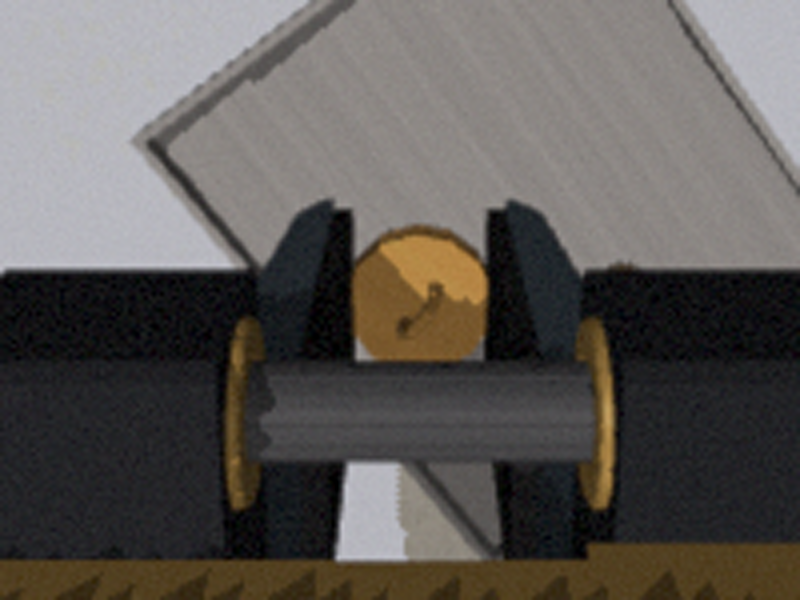

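View pics/s4.png

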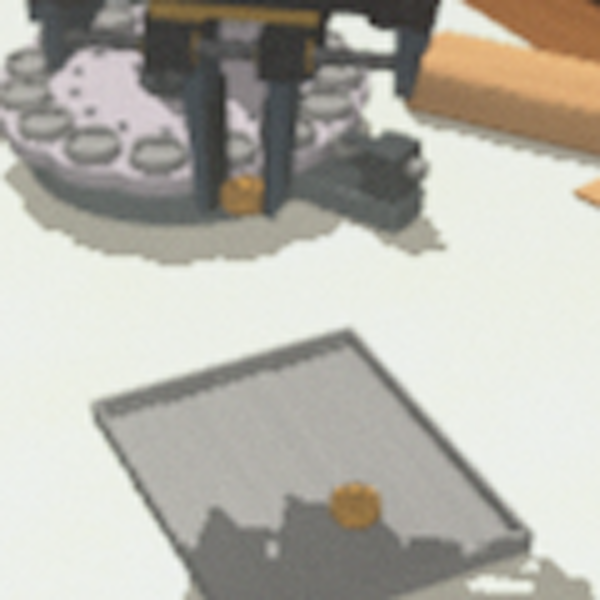

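```bash
python3 - <<'E'
from h import *
from plan import *
from station import *
d=load("wrist4"); s=get_state()
w=s["tcp_rot"][2];c,sn=np.cos(w),np.sin(w)
z=s["position"][2]+.0045
for U,V in((420,293),(420,226),(352,293),(487,293)):
    p=ray(d,(U+.5)/4-.5+150,(V+.5)/4-.5+160,z);e=p-s["position"]
    print("tool dx,dy mm",1e3*(c*e[0]+sn*e[1]),1e3*(sn*e[0]-c*e[1]))
# move to lead viewing pose
L=(.5111,.1017)
plan(cur(s),(*L,.14,np.radians(51.15)),10,.02)
E
```

```text
tool dx,dy mm 1.4874723174090958 2.046586129193676
tool dx,dy mm 13.379471280305186 2.041199969744838
tool dx,dy mm 1.496636683218442 -9.373850637346298
tool dx,dy mm 1.4784396049351347 13.302959323584554
[{fingers: 0.02, xyz: [0.028, -0.02, -0.0], rot: [0, 0, 0.0]}, {fingers: 0.02, xyz: [0.027, -0.02, -0.0], rot: [0, 0, 0.0]}, {fingers: 0.02, xyz: [0.028, -0.02, -0.0], rot: [0, 0, 0.0]}, {fingers: 0.02, xyz: [0.028, -0.02, -0.001], rot: [0, 0, 0.0]}, {fingers: 0.02, xyz: [0.027, -0.02, 0.0], rot: [0, 0, 0.0]}, {fingers: 0.02, xyz: [0.028, -0.02, 0.0], rot: [0, 0, 0.0]}, {fingers: 0.02, xyz: [0.028, -0.02, 0.0], rot: [0, 0, 0.0]}, {fingers: 0.02, xyz: [0.028, -0.02, -0.0], rot: [0, 0, 0.0]}, {fingers: 0.02, xyz: [0.027, -0.02, -0.0], rot: [0, 0, 0.0]}, {fingers: 0.02, xyz: [0.028, -0.02, -0.0], rot: [0, 0, 0.0]}]
end [0.5112 0.1018 0.1397 0.8931] yaw deg 51.17 J6~ 50.1
```

{"api": "carry_out", "payload": {
  "targets": [
    {"fingers":0.02,"xyz":[0.02,-0.02,0],"rot":[0,0,0]},
    {"fingers":0.02,"xyz":[0.026,-0.025,0],"rot":[0,0,0]},
    {"fingers":0.02,"xyz":[0.026,-0.025,0],"rot":[0,0,0]},
    {"fingers":0.02,"xyz":[0.026,-0.025,0],"rot":[0,0,0]},
    {"fingers":0.02,"xyz":[0.026,-0.025,0],"rot":[0,0,0]},
    {"fingers":0.02,"xyz":[0.026,-0.02,0],"rot":[0,0,0]},
    {"fingers":0.02,"xyz":[0.026,-0.02,0],"rot":[0,0,0]},
    {"fingers":0.02,"xyz":[0.026,-0.02,0.015],"rot":[0,0,0]},
    {"fingers":0.02,"xyz":[0.02,-0.015,0.02],"rot":[0,0,0]},
    {"fingers":0.02,"xyz":[0.01,-0.005,0.015],"rot":[0,0,0]}
  ]
}}

```text
time_s: 6.33
position: [0.4819, 0.069, 0.0873]
tcp_rot: [-3.139, 0.002, 0.896]
wrist_force: [-1.2, -0.9, -0.3]
finger_gap: 0.0218
```

{"api": "carry_out", "payload": {
  "targets": [
    {"fingers":0.02,"xyz":[0,0,0],"rot":[0,0,0]},
    {"fingers":0.02,"xyz":[0,0,0],"rot":[0,0,0]},
    {"fingers":0.02,"xyz":[0,0,0],"rot":[0,0,0]},
    {"fingers":0.02,"xyz":[0,0,0],"rot":[0,0,0]},
    {"fingers":0.02,"xyz":[0,0,0],"rot":[0,0,0]},
    {"fingers":0.02,"xyz":[0,0,0],"rot":[0,0,0]},
    {"fingers":0.02,"xyz":[0,0,0],"rot":[0,0,0]},
    {"fingers":0.02,"xyz":[0,0,0],"rot":[0,0,0]},
    {"fingers":0.02,"xyz":[0,0,0],"rot":[0,0,0]},
    {"fingers":0.02,"xyz":[0,0,0],"rot":[0,0,0]}
  ]
}}

```text
time_s: 7.17
position: [0.4837, 0.0662, 0.0895]
tcp_rot: [3.142, -0.0, 0.893]
wrist_force: [0.6, 0.3, 0.7]
finger_gap: 0.0219
```

```bash
python3 look.py 5 wrist side;python3 -c "
from h import *
crop(load('wrist5'),130,390,50,245,3,'pics/w5.png');crop(load('side5'),180,330,130,230,5,'pics/s5.png')"
```

```text
7.1667 [0.4837 0.0662 0.0895] [ 3.1415e+00 -2.0000e-04  8.9300e-01] yawdeg 51.16 F [0.6 0.3 0.7] gap 0.0219
```

View pics/w5.png

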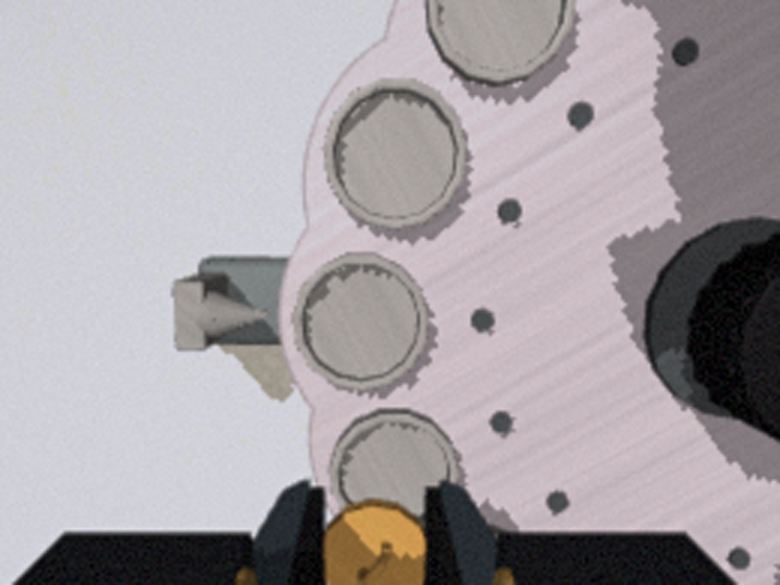

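View pics/s5.png

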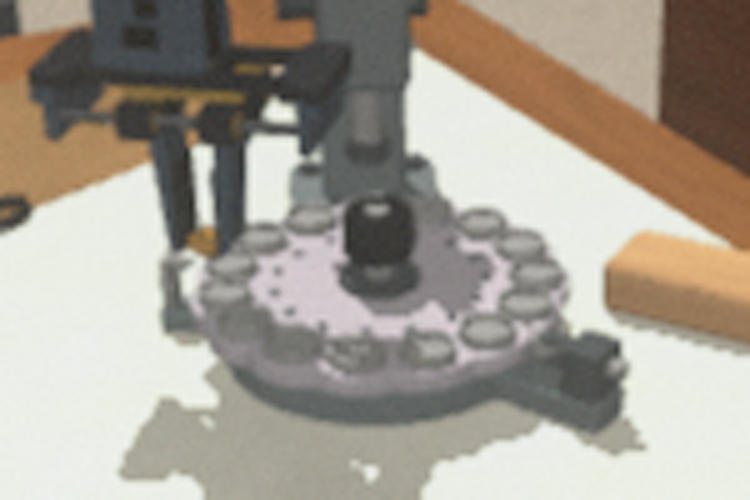

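The wrist view shows the pointer cone tip at crop (265,315), right beside the lead pocket at (361,322). The next pocket counter-clockwise is the one below it, near (395,478).

```bash
python3 - <<'E'
from h import *
from station import *
d=load("wrist5"); s=get_state()
w=s["tcp_rot"][2];c,sn=np.cos(w),np.sin(w)
def tool(U,V,z,sc=3,u0=130,v0=50):
    p=ray(d,(U+.5)/sc-.5+u0,(V+.5)/sc-.5+v0,z);e=p-s["position"]
    return np.array([1e3*(c*e[0]+sn*e[1]),1e3*(sn*e[0]-c*e[1])]),p
for n,U,V,z in(("lead",361,322,.054),("nxt",395,478,.054),("prev",397,154,.054),("held top edge",375.5,500,.094),("heldL",323.5,560,.094),("heldR",428,560,.094)):
    print(n,*tool(U,V,z))
# circle through lead/next/prev spaced 24deg: center
P=[tool(U,V,.054)[1][:2] for U,V in((397,154),(361,322),(395,478))]
m=P[0]+P[2]-2*P[1]; ; m=m/np.linalg.norm(m); print("center est",P[1]+.1*m, "lead angle",np.degrees(np.arctan2(*(-m)[::-1])))
E
```

```text
File "<stdin>", line 12
    m=P[0]+P[2]-2*P[1]; ; m=m/np.linalg.norm(m); print("center est",P[1]+.1*m, "lead angle",np.degrees(np.arctan2(*(-m)[::-1])))
                        ^
SyntaxError: invalid syntax
```

```bash
python3 - <<'E'
from h import *
from station import *
d=load("wrist5"); s=get_state()
w=s["tcp_rot"][2];c,sn=np.cos(w),np.sin(w)
def tool(U,V,z,sc=3,u0=130,v0=50):
    p=ray(d,(U+.5)/sc-.5+u0,(V+.5)/sc-.5+v0,z);e=p-s["position"]
    return np.array([1e3*(c*e[0]+sn*e[1]),1e3*(sn*e[0]-c*e[1])]),p
for n,U,V,z in(("lead",361,322,.054),("nxt",395,478,.054),("prev",397,154,.054),("held top edge",375.5,500,.094),("heldL",323.5,560,.094),("heldR",428,560,.094)):
    print(n,*tool(U,V,z))
P=[tool(U,V,.054)[1][:2] for U,V in((397,154),(361,322),(395,478))]
m=P[0]+P[2]-2*P[1]; m=m/np.linalg.norm(m); print("center est",P[1]+.1*m, "lead angle",np.degrees(np.arctan2(*(-m)[::-1])))
E
```

```text
lead [47.41359986 -2.81459476] [0.51125504 0.10503695 0.054     ]
nxt [5.80463941 6.10636476] [0.4921167  0.06702888 0.054     ]
prev [87.82834123  6.04126412] [0.54349337 0.13096893 0.054     ]
held top edge [13.66619164  0.84688451] [0.49294844 0.0764509  0.094     ]
heldL [ -0.40196874 -10.67917847] [0.47514876 0.07271796 0.094     ]
heldR [-0.39634763 12.49542694] [0.49320608 0.05819228 0.094     ]
center est [0.58478072 0.03725808] lead angle 137.32892160015672
```

{"api": "carry_out", "payload": {
  "targets": [
    {"fingers":0.02,"xyz":[0.005,-0.001,0.004],"rot":[0,0,0]},
    {"fingers":0.02,"xyz":[0.005,-0.001,0.005],"rot":[0,0,0]},
    {"fingers":0.02,"xyz":[0.005,-0.001,0.005],"rot":[0,0,0]},
    {"fingers":0.02,"xyz":[0.005,0,0.005],"rot":[0,0,0]},
    {"fingers":0.02,"xyz":[0,0,0.003],"rot":[0,0,0]},
    {"fingers":0.02,"xyz":[0,0,0],"rot":[0,0,0]},
    {"fingers":0.02,"xyz":[0,0,0],"rot":[0,0,0]},
    {"fingers":0.02,"xyz":[0,0,0],"rot":[0,0,0]},
    {"fingers":0.02,"xyz":[0,0,0],"rot":[0,0,0]},
    {"fingers":0.02,"xyz":[0,0,0],"rot":[0,0,0]}
  ]
}}

```text
time_s: 8.1
position: [0.494, 0.0837, 0.0677]
tcp_rot: [3.141, -0.0, 0.893]
wrist_force: [0.9, 0.1, -0.1]
finger_gap: 0.022
```

```bash
python3 look.py 6 wrist side;python3 -c "
from h import *
crop(load('wrist6'),170,350,115,255,4,'pics/w6.png');crop(load('side6'),180,330,130,230,5,'pics/s6.png')"
```

```text
8.1 [0.494  0.0837 0.0677] [ 3.1412e+00 -4.0000e-04  8.9300e-01] yawdeg 51.16 F [ 0.9  0.1 -0.1] gap 0.022
```

View pics/w6.png

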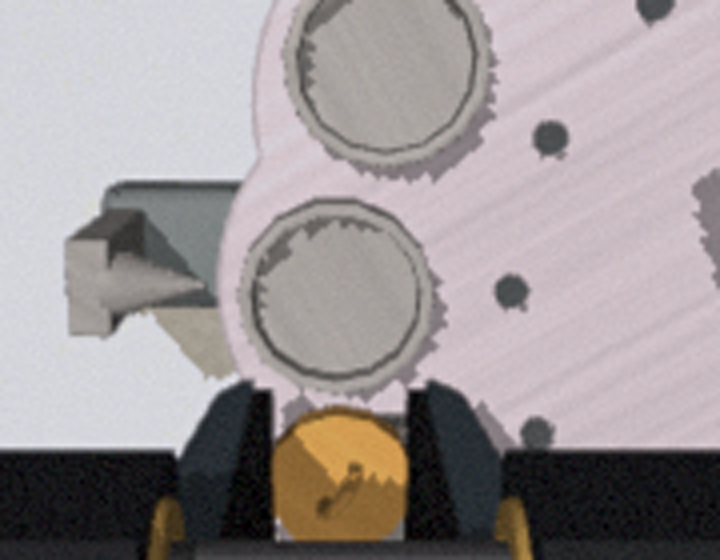

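```bash
python3 - <<'E'
from h import *
from station import *
d=load("wrist6"); s=get_state()
w=s["tcp_rot"][2];c,sn=np.cos(w),np.sin(w)
def tool(U,V,z,sc=4,u0=170,v0=115):
    p=ray(d,(U+.5)/sc-.5+u0,(V+.5)/sc-.5+v0,z);e=p-s["position"]
    return np.array([1e3*(c*e[0]+sn*e[1]),1e3*(sn*e[0]-c*e[1])]),p
for n,U,V,z in(("lead",336.5,297,.054),("top",336.5,198,.054),("bot",336.5,396,.054),("next ring",387,60,.054),("held top edge",340.5,406,.0717),("heldL",273,472,.0717),("heldR",408,472,.0717),("ptr",203,285,.047)):
    print(n,*tool(U,V,z))
E
```

```text
lead [2.77261284e+01 2.73251158e-02] [0.51143596 0.10527972 0.054     ]
top [4.52013165e+01 3.54218723e-02] [0.52240163 0.1188862  0.054     ]
bot [9.37624681 0.01882309] [0.49992142 0.09099218 0.054     ]
next ring [68.21722134  8.43561969] [0.54337877 0.13154537 0.054     ]
held top edge [13.6841459   0.72152185] [0.50317041 0.09390695 0.0717    ]
heldL [  2.09329359 -10.4873799 ] [0.48717064 0.09190828 0.0717    ]
heldR [ 2.09958805 11.941633  ] [0.50464472 0.07784709 0.0717    ]
ptr [ 28.27741788 -24.28528671] [0.49284442 0.1209565  0.047     ]
```

View pics/s6.png

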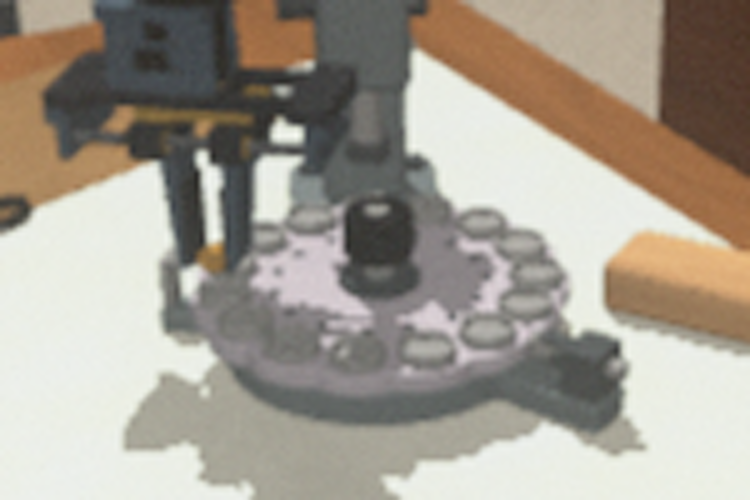

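{"api": "carry_out", "payload": {
  "targets": [
    {"fingers":0.02,"xyz":[0.008,-0.0007,0],"rot":[0,0,0]},
    {"fingers":0.02,"xyz":[0.01,0,0],"rot":[0,0,0]},
    {"fingers":0.02,"xyz":[0.007,0,0],"rot":[0,0,0]},
    {"fingers":0.02,"xyz":[0,0,0],"rot":[0,0,0]},
    {"fingers":0.02,"xyz":[0,0,0.003],"rot":[0,0,0]},
    {"fingers":0.02,"xyz":[0,0,0.002],"rot":[0,0,0]},
    {"fingers":0.02,"xyz":[0,0,0.002],"rot":[0,0,0]},
    {"fingers":0.02,"xyz":[0,0,0.002],"rot":[0,0,0]},
    {"fingers":0.02,"xyz":[0,0,0.001],"rot":[0,0,0]},
    {"fingers":0.02,"xyz":[0,0,0],"rot":[0,0,0]}
  ]
}}

```text
time_s: 9.03
position: [0.5088, 0.1036, 0.0571]
tcp_rot: [-3.141, 0.0, 0.893]
wrist_force: [0.0, 0.3, 0.1]
finger_gap: 0.0218
```

```bash
python3 look.py 7 wrist side;python3 -c "
from h import *
crop(load('wrist7'),170,350,115,255,4,'pics/w7.png');crop(load('side7'),180,280,140,220,7,'pics/s7.png')"
```

```text
9.0333 [0.5088 0.1036 0.0571] [-3.1412e+00  3.0000e-04  8.9280e-01] yawdeg 51.16 F [0.  0.3 0.1] gap 0.0218
```

View pics/w7.png

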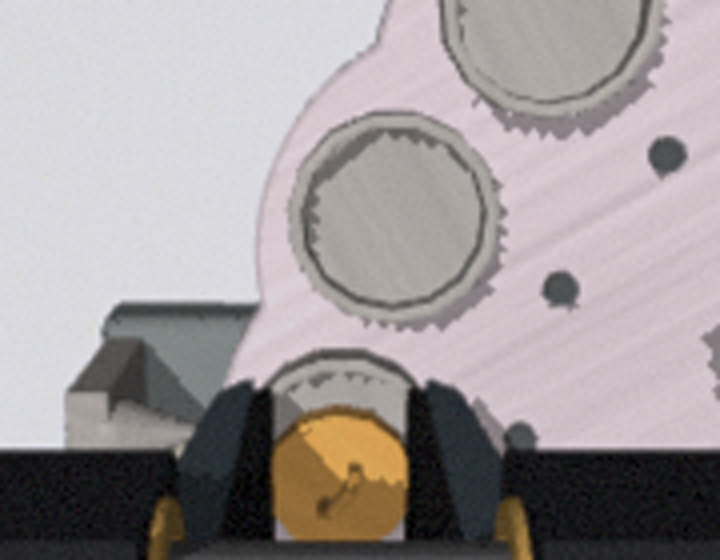

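View pics/s7.png

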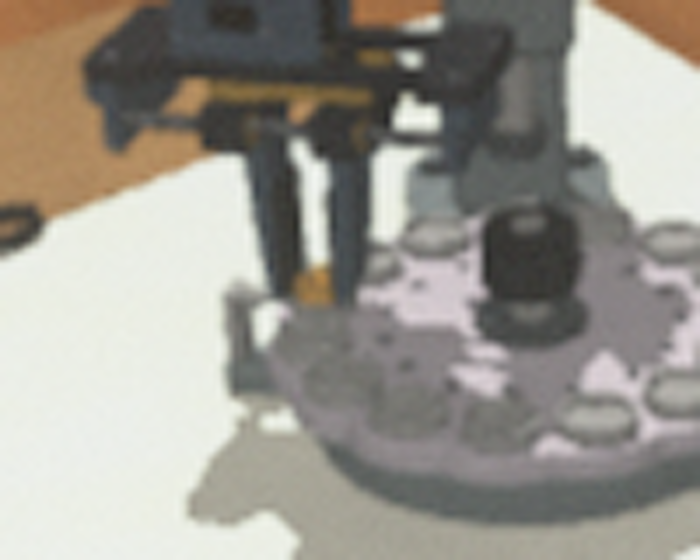

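```bash
python3 - <<'E'
from h import *
from station import *
d=load("wrist7"); s=get_state()
w=s["tcp_rot"][2];c,sn=np.cos(w),np.sin(w)
def tool(U,V,z,sc=4,u0=170,v0=115):
    p=ray(d,(U+.5)/sc-.5+u0,(V+.5)/sc-.5+v0,z);e=p-s["position"]
    return np.array([1e3*(c*e[0]+sn*e[1]),1e3*(sn*e[0]-c*e[1])]),p
for n,U,V,z in(("lead outer top",342,348,.054),("inner",342,361,.054),("prev ring",395,217,.054),("held top edge",340.5,406,.061),("heldL",273,472,.061),("heldR",408,472,.061)):
    print(n,*tool(U,V,z))
E
```

```text
lead outer top [21.29414298  0.85944719] [0.52305152 0.11967433 0.054     ]
inner [19.01311105  0.86136569] [0.52162246 0.11789644 0.054     ]
prev ring [43.47997623  9.45608878] [0.54366132 0.13156338 0.054     ]
held top edge [13.46340296  0.60997373] [0.51794613 0.11373145 0.061     ]
heldL [  1.85505555 -10.61056001] [0.50192629 0.11172675 0.061     ]
heldR [ 1.86772822 11.84029266] [0.51942112 0.0976565  0.061     ]
```

{"api": "carry_out", "payload": {
  "targets": [
    {"fingers":0.02,"xyz":[0.0013,0,0],"rot":[0,0,0]},
    {"fingers":0.02,"xyz":[0,0,0.0005],"rot":[0,0,0]},
    {"fingers":0.02,"xyz":[0,0,0],"rot":[0,0,0]},
    {"fingers":0.03,"xyz":[0,0,0],"rot":[0,0,0]},
    {"fingers":0.04,"xyz":[0,0,0],"rot":[0,0,0]},
    {"fingers":0.045,"xyz":[0,0,0],"rot":[0,0,0]},
    {"fingers":0.045,"xyz":[0,0,0],"rot":[0,0,0]},
    {"fingers":0.045,"xyz":[0,0,0],"rot":[0,0,0]},
    {"fingers":0.045,"xyz":[0,0,-0.005],"rot":[0,0,0]},
    {"fingers":0.045,"xyz":[0,0,-0.015],"rot":[0,0,0]}
  ]
}}

```text
time_s: 9.97
position: [0.5083, 0.1044, 0.0757]
tcp_rot: [-3.139, 0.003, 0.893]
wrist_force: [-0.1, 0.2, -0.2]
finger_gap: 0.0454
```

{"api": "carry_out", "payload": {
  "targets": [
    {"fingers":0.045,"xyz":[-0.005,0,-0.015],"rot":[0,0,0]},
    {"fingers":0.045,"xyz":[-0.02,0,-0.015],"rot":[0,0,0]},
    {"fingers":0.045,"xyz":[-0.02,0,-0.015],"rot":[0,0,0]},
    {"fingers":0.045,"xyz":[-0.01,0,-0.01],"rot":[0,0,0]},
    {"fingers":0.045,"xyz":[0,0,0],"rot":[0,0,0]},
    {"fingers":0.045,"xyz":[0,0,0],"rot":[0,0,0]},
    {"fingers":0.045,"xyz":[0,0,0],"rot":[0,0,0]},
    {"fingers":0.045,"xyz":[0,0,0],"rot":[0,0,0]},
    {"fingers":0.045,"xyz":[0,0,0],"rot":[0,0,0]},
    {"fingers":0.045,"xyz":[0,0,0],"rot":[0,0,0]}
  ]
}}

```text
time_s: 10.8
position: [0.4754, 0.0622, 0.1312]
tcp_rot: [-3.141, 0.001, 0.894]
wrist_force: [0.5, -0.5, -0.1]
finger_gap: 0.0449
```

```bash
python3 look.py 8 wrist side;python3 -c "
from h import *
crop(load('wrist8'),150,410,50,245,3,'pics/w8.png');crop(load('side8'),180,280,140,220,7,'pics/s8.png')"
```

```text
10.8 [0.4754 0.0622 0.1312] [-3.1406e+00  8.0000e-04  8.9360e-01] yawdeg 51.2 F [ 0.5 -0.5 -0.1] gap 0.0449
```

View pics/w8.png

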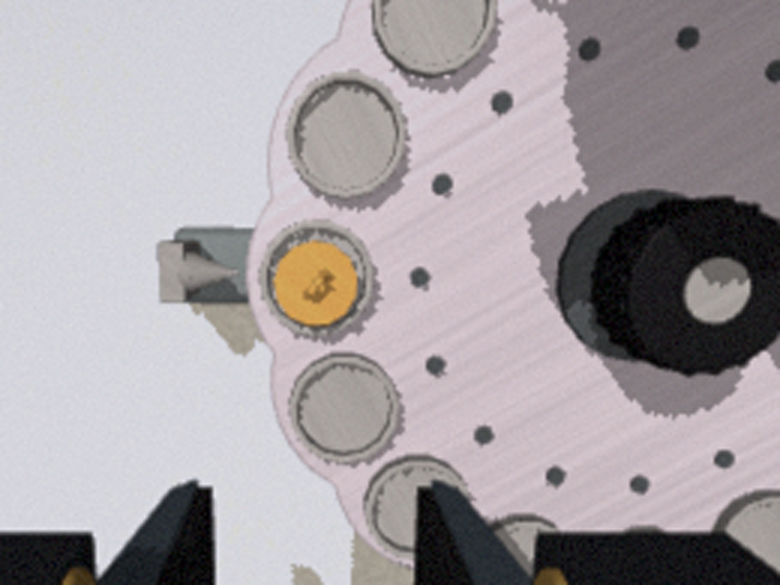

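View pics/s8.png

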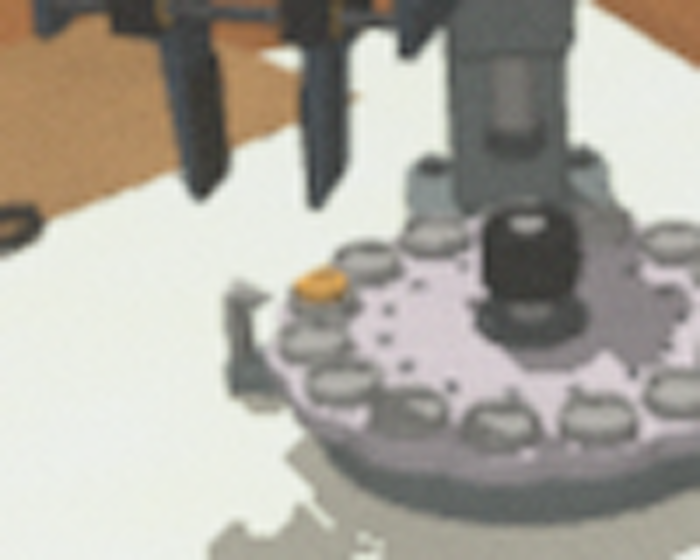

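The wrist view shows the button in the lead pocket at (316,283), inside its ring centred at about (317,280). I'll check its height from the depth map.

```bash
python3 - <<'E'
from h import *
d=load("wrist8");c=cloud(d)
f=d["frame"].astype(int); m=(f[...,2]-f[...,0]>70); m[:100]=0;m[170:]=0;m[:,:230]=0;m[:,290:]=0
ys,xs=np.nonzero(m);z=c[m][:,2]
print(m.sum(),np.percentile(z,[5,25,50,75,95]))
A=np.c_[xs-xs.mean(),ys-ys.mean(),np.ones(len(xs))];ok=z<np.median(z)+.002
print("plane slope mm/px",np.linalg.lstsq(A[ok],z[ok],rcond=None)[0]*1e3, "size px",np.ptp(xs),np.ptp(ys))
U=lambda a,s,o:(a+.5)/s-.5+o
for n,u,v in(("ring rim L",268,280),("pocket next floor",344,408),("plate",470,330)):
    print(n,c[int(U(v,3,50)),int(U(u,3,150)),2])
mid=(xs.mean(),ys.mean());print("btn xy",ray(d,*mid,.060),"ring",ray(d,U(317,3,150),U(280,3,50),.054),"next",ray(d,U(344,3,150),U(408,3,50),.054))
E
```

```text
603 [0.05885401 0.05954067 0.0599642  0.06049076 0.06462975]
plane slope mm/px [ 3.99647837e-03 -2.04544697e-02  5.98805983e+01] size px 27 27
ring rim L 0.05326990827153266
pocket next floor 0.048623470526946266
plate 0.044393761577497914
btn xy [0.51011856 0.10434068 0.06      ] ring [0.51079075 0.1043688  0.054     ] next [0.49264621 0.0681931  0.054     ]
```

```bash
python3 - <<'E'
from plan import *
from station import *
q,_=plan(cur(get_state()),(.5055,-.322,.10,np.radians(75.2)),15,.045)
E
```

```text
[{fingers: 0.045, xyz: [-0.019, 0.018, 0.002], rot: [0, 0, -1.6]}, {fingers: 0.045, xyz: [-0.019, 0.017, 0.002], rot: [0, 0, -1.6]}, {fingers: 0.045, xyz: [-0.02, 0.016, 0.002], rot: [0, 0, -1.6]}, {fingers: 0.045, xyz: [-0.02, 0.016, 0.002], rot: [0, 0, -1.6]}, {fingers: 0.045, xyz: [-0.02, 0.016, 0.002], rot: [0, 0, -1.6]}, {fingers: 0.045, xyz: [-0.021, 0.015, 0.003], rot: [0, 0, -1.6]}, {fingers: 0.045, xyz: [-0.021, 0.014, 0.002], rot: [0, 0, -1.6]}, {fingers: 0.045, xyz: [-0.022, 0.013, 0.002], rot: [0, 0, -1.6]}, {fingers: 0.045, xyz: [-0.022, 0.013, 0.002], rot: [0, 0, -1.6]}, {fingers: 0.045, xyz: [-0.023, 0.013, 0.002], rot: [0, 0, -1.6]}]
[{fingers: 0.045, xyz: [-0.023, 0.012, 0.002], rot: [0, 0, -1.6]}, {fingers: 0.045, xyz: [-0.023, 0.011, 0.002], rot: [0, 0, -1.6]}, {fingers: 0.045, xyz: [-0.023, 0.01, 0.002], rot: [0, 0, -1.6]}, {fingers: 0.045, xyz: [-0.024, 0.01, 0.002], rot: [0, 0, -1.6]}, {fingers: 0.045, xyz: [-0.024, 0.009, 0.002], rot: [0, 0, -1.6]}]
end [ 0.5053 -0.3219  0.1004  1.3124] yaw deg 75.19 J6~ -17.7
```

{"api": "carry_out", "payload": {
  "targets": [
    {"fingers":0.045,"xyz":[-0.019,0.018,0],"rot":[0,0,-1.6]},
    {"fingers":0.045,"xyz":[-0.019,0.017,0],"rot":[0,0,-1.6]},
    {"fingers":0.045,"xyz":[-0.02,0.016,0],"rot":[0,0,-1.6]},
    {"fingers":0.045,"xyz":[-0.02,0.016,0],"rot":[0,0,-1.6]},
    {"fingers":0.045,"xyz":[-0.02,0.016,0],"rot":[0,0,-1.6]},
    {"fingers":0.045,"xyz":[-0.021,0.015,0],"rot":[0,0,-1.6]},
    {"fingers":0.045,"xyz":[-0.021,0.014,0],"rot":[0,0,-1.6]},
    {"fingers":0.045,"xyz":[-0.022,0.013,0],"rot":[0,0,-1.6]},
    {"fingers":0.045,"xyz":[-0.022,0.013,0],"rot":[0,0,-1.6]},
    {"fingers":0.045,"xyz":[-0.023,0.013,0],"rot":[0,0,-1.6]}
  ]
}}

```text
time_s: 11.73
position: [0.4954, -0.1955, 0.1317]
tcp_rot: [-3.141, -0.0, 1.174]
wrist_force: [-0.3, 1.2, 0.0]
finger_gap: 0.0449
```

{"api": "carry_out", "payload": {
  "targets": [
    {"fingers":0.045,"xyz":[-0.023,0.012,0.007],"rot":[0,0,-1.6]},
    {"fingers":0.045,"xyz":[-0.023,0.011,0.014],"rot":[0,0,-1.6]},
    {"fingers":0.045,"xyz":[-0.023,0.01,0.015],"rot":[0,0,-1.6]},
    {"fingers":0.045,"xyz":[-0.024,0.01,0.015],"rot":[0,0,-1.6]},
    {"fingers":0.045,"xyz":[-0.024,0.009,0.014],"rot":[0,0,-1.6]},
    {"fingers":0.045,"xyz":[0,0,0],"rot":[0,0,0]},
    {"fingers":0.045,"xyz":[0,0,0],"rot":[0,0,0]},
    {"fingers":0.045,"xyz":[0,0,0],"rot":[0,0,0]},
    {"fingers":0.045,"xyz":[0,0,0],"rot":[0,0,0]},
    {"fingers":0.045,"xyz":[0,0,0],"rot":[0,0,0]}
  ]
}}

```text
time_s: 12.57
position: [0.5056, -0.3213, 0.0677]
tcp_rot: [3.141, 0.0, 1.313]
wrist_force: [-0.2, 0.0, -0.1]
finger_gap: 0.045
```

```bash
python3 look.py 9 wrist;python3 - <<'E'
from h import *
from station import *
d=load("wrist9");crop(d,150,350,160,310,4,'pics/w9.png'); s=get_state()
f=d["frame"].astype(int); m=(f[...,2]-f[...,0]>70); m[:170]=0;m[245:]=0;m[:,:200]=0;m[:,310:]=0
n,l,st,c=cv2.connectedComponentsWithStats(m.astype(np.uint8))
w=s["tcp_rot"][2];C,S=np.cos(w),np.sin(w)
for i in range(1,n):
    if st[i,4]>30:
        p=ray(d,*c[i],.014);e=(p-s["position"])*1e3
        print(st[i],c[i],p,"tool",C*e[0]+S*e[1],S*e[0]-C*e[1])
E
```

```text
12.5667 [ 0.5056 -0.3213  0.0677] [3.1406e+00 1.0000e-04 1.3131e+00] yawdeg 75.23 F [-0.2  0.  -0.1] gap 0.045
[242 199  28  27 584] [255.69178082 211.875     ] [ 0.50614881 -0.32432768  0.014     ] tool -2.7162083499081624 1.317401521484359
```

View pics/w9.png

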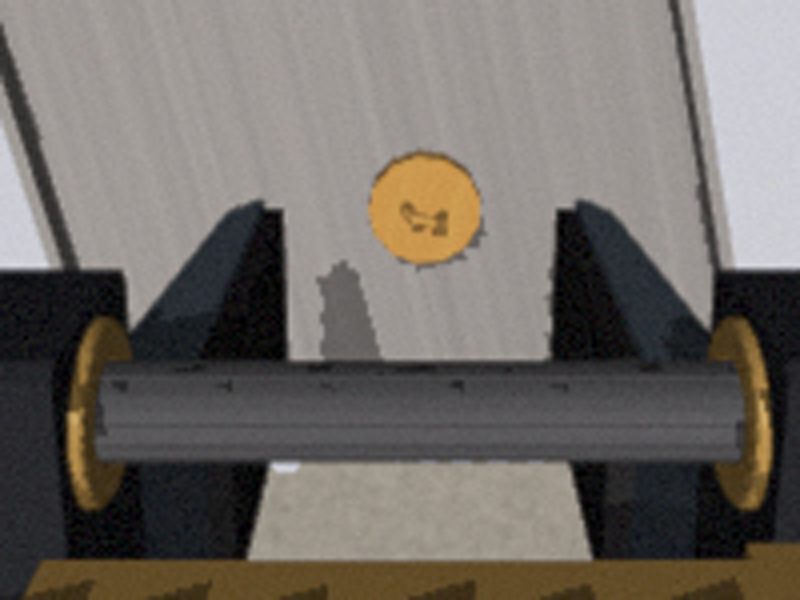

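{"api": "carry_out", "payload": {
  "targets": [
    {"fingers":0.045,"xyz":[-0.0027,0.0007,0.01],"rot":[0,0,0]},
    {"fingers":0.045,"xyz":[0,0,0.015],"rot":[0,0,0]},
    {"fingers":0.045,"xyz":[0,0,0.015],"rot":[0,0,0]},
    {"fingers":0.045,"xyz":[0,0,0.01],"rot":[0,0,0]},
    {"fingers":0.045,"xyz":[0,0,0.008],"rot":[0,0,0]},
    {"fingers":0.045,"xyz":[0,0,0],"rot":[0,0,0]},
    {"fingers":0.02,"xyz":[0,0,0],"rot":[0,0,0]},
    {"fingers":0.02,"xyz":[0,0,0],"rot":[0,0,0]},
    {"fingers":0.02,"xyz":[0,0,0],"rot":[0,0,0]},
    {"fingers":0.02,"xyz":[0,0,0],"rot":[0,0,0]}
  ]
}}

```text
time_s: 13.45
position: [0.5057, -0.3253, 0.0097]
tcp_rot: [3.14, 0.0, 1.312]
wrist_force: [-0.3, -0.9, 0.1]
finger_gap: 0.0223
```

{"api": "carry_out", "payload": {
  "targets": [
    {"fingers":0.02,"xyz":[0,0,0],"rot":[0,0,0]},
    {"fingers":0.02,"xyz":[0,0,-0.005],"rot":[0,0,0]},
    {"fingers":0.02,"xyz":[0,0,-0.01],"rot":[0,0,0]},
    {"fingers":0.02,"xyz":[0,0,-0.02],"rot":[0,0,0]},
    {"fingers":0.02,"xyz":[0,0,-0.025],"rot":[0,0,0]},
    {"fingers":0.02,"xyz":[0,0,-0.025],"rot":[0,0,0]},
    {"fingers":0.02,"xyz":[0,0,-0.025],"rot":[0,0,0]},
    {"fingers":0.02,"xyz":[0,0,-0.02],"rot":[0,0,0]},
    {"fingers":0.02,"xyz":[0,0,0],"rot":[0,0,0]},
    {"fingers":0.02,"xyz":[0,0,0],"rot":[0,0,0]}
  ]
}}

```text
time_s: 14.28
position: [0.5057, -0.3253, 0.1406]
tcp_rot: [3.138, 0.001, 1.312]
wrist_force: [-1.0, -0.3, -0.3]
finger_gap: 0.0223
```

```bash
python3 look.py 10 wrist;python3 - <<'E'
from h import *
from plan import *
from station import *
d=load("wrist10");crop(d,150,350,160,310,4,'pics/w10.png'); s=get_state()
# target: 35 mm short (tool -x) of next pocket, TCP frame; lead placed at TCP cmd ~(.5095,.1042)
ctr=np.array([.5095,.1042])-.1*np.array([np.cos(np.radians(141.15)),np.sin(np.radians(141.15))])
N=ctr+.1*np.array([np.cos(np.radians(165.15)),np.sin(np.radians(165.15))]);print("ctr",ctr,"next",N)
w=np.radians(75.2);t=N-.035*np.array([np.cos(w),np.sin(w)])
plan(cur(s),(*t,.14,w),10,.02)
E
```

```text
14.2833 [ 0.5057 -0.3253  0.1406] [3.1384e+00 1.0000e-03 1.3119e+00] yawdeg 75.17 F [-1.  -0.3 -0.3] gap 0.0223
ctr [0.58737909 0.04147163] next [0.49071908 0.06710057]
[{fingers: 0.02, xyz: [0.034, -0.011, -0.0], rot: [0, 0, -0.0]}, {fingers: 0.02, xyz: [0.034, -0.012, -0.0], rot: [0, 0, -0.0]}, {fingers: 0.02, xyz: [0.034, -0.011, -0.0], rot: [0, 0, -0.0]}, {fingers: 0.02, xyz: [0.034, -0.012, -0.0], rot: [0, 0, -0.0]}, {fingers: 0.02, xyz: [0.034, -0.011, -0.0], rot: [0, 0, -0.0]}, {fingers: 0.02, xyz: [0.034, -0.011, -0.001], rot: [0, 0, -0.0]}, {fingers: 0.02, xyz: [0.034, -0.012, 0.0], rot: [0, 0, -0.0]}, {fingers: 0.02, xyz: [0.034, -0.011, 0.0], rot: [0, 0, -0.0]}, {fingers: 0.02, xyz: [0.034, -0.012, 0.0], rot: [0, 0, -0.0]}, {fingers: 0.02, xyz: [0.034, -0.011, 0.0], rot: [0, 0, -0.0]}]
end [0.4817 0.0331 0.1401 1.3119] yaw deg 75.17 J6~ 18.8
```

View pics/w10.png

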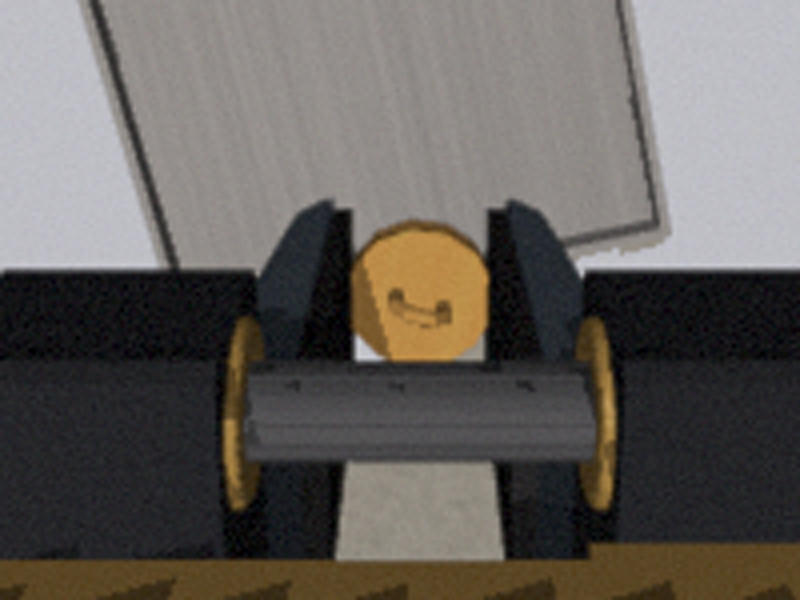

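{"api": "carry_out", "payload": {
  "targets": [
    {"fingers":0.02,"xyz":[0.026,-0.009,0],"rot":[0,0,0]},
    {"fingers":0.02,"xyz":[0.036,-0.012,0],"rot":[0,0,0]},
    {"fingers":0.02,"xyz":[0.036,-0.012,0],"rot":[0,0,0]},
    {"fingers":0.02,"xyz":[0.036,-0.012,0],"rot":[0,0,0]},
    {"fingers":0.02,"xyz":[0.036,-0.012,0],"rot":[0,0,0]},
    {"fingers":0.02,"xyz":[0.036,-0.012,0],"rot":[0,0,0]},
    {"fingers":0.02,"xyz":[0.036,-0.012,0],"rot":[0,0,0]},
    {"fingers":0.02,"xyz":[0.036,-0.012,0],"rot":[0,0,0]},
    {"fingers":0.02,"xyz":[0.036,-0.012,0],"rot":[0,0,0]},
    {"fingers":0.02,"xyz":[0.026,-0.009,0.01],"rot":[0,0,0]}
  ]
}}

```text
time_s: 15.17
position: [0.4815, 0.0355, 0.1288]
tcp_rot: [3.141, -0.001, 1.313]
wrist_force: [1.0, 0.4, 0.4]
finger_gap: 0.022
```

{"api": "carry_out", "payload": {
  "targets": [
    {"fingers":0.02,"xyz":[0.007,0,0.02],"rot":[0,0,0]},
    {"fingers":0.02,"xyz":[0,0,0.02],"rot":[0,0,0]},
    {"fingers":0.02,"xyz":[0,0,0.015],"rot":[0,0,0]},
    {"fingers":0.02,"xyz":[0,0,0.008],"rot":[0,0,0]},
    {"fingers":0.02,"xyz":[0,0,0],"rot":[0,0,0]},
    {"fingers":0.02,"xyz":[0,0,0],"rot":[0,0,0]},
    {"fingers":0.02,"xyz":[0,0,0],"rot":[0,0,0]},
    {"fingers":0.02,"xyz":[0,0,0],"rot":[0,0,0]},
    {"fingers":0.02,"xyz":[0,0,0],"rot":[0,0,0]},
    {"fingers":0.02,"xyz":[0,0,0],"rot":[0,0,0]}
  ]
}}

```text
time_s: 16.0
position: [0.4842, 0.0396, 0.0666]
tcp_rot: [3.14, -0.001, 1.312]
wrist_force: [0.4, 0.5, -0.4]
finger_gap: 0.0221
```

```bash
python3 look.py 11 wrist;python3 -c "
from h import *
crop(load('wrist11'),170,350,115,255,4,'pics/w11.png')"
```

```text
16.0 [0.4842 0.0396 0.0666] [ 3.1403e+00 -5.0000e-04  1.3117e+00] yawdeg 75.16 F [ 0.4  0.5 -0.4] gap 0.0221
```

View pics/w11.png

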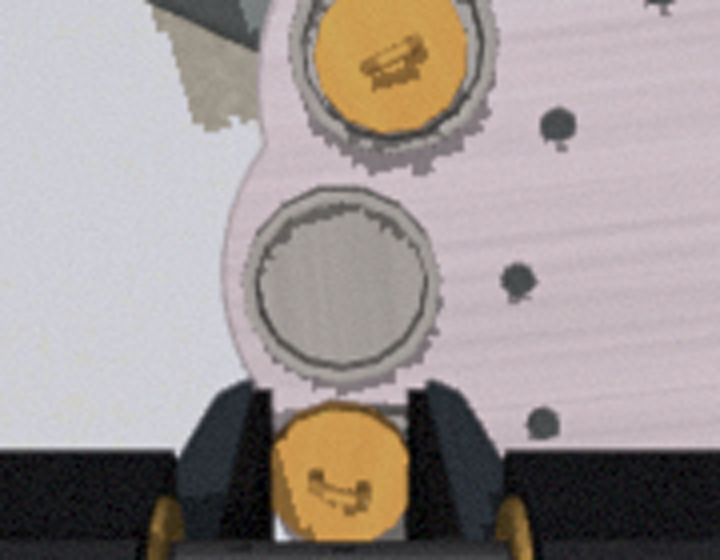

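{"api": "carry_out", "payload": {
  "targets": [
    {"fingers":0.02,"xyz":[0.009,0.0003,0],"rot":[0,0,0]},
    {"fingers":0.02,"xyz":[0.01,0,0],"rot":[0,0,0]},
    {"fingers":0.02,"xyz":[0.0085,0,0],"rot":[0,0,0]},
    {"fingers":0.02,"xyz":[0,0,0],"rot":[0,0,0]},
    {"fingers":0.02,"xyz":[0,0,0.003],"rot":[0,0,0]},
    {"fingers":0.02,"xyz":[0,0,0.002],"rot":[0,0,0]},
    {"fingers":0.02,"xyz":[0,0,0.002],"rot":[0,0,0]},
    {"fingers":0.02,"xyz":[0,0,0.002],"rot":[0,0,0]},
    {"fingers":0.02,"xyz":[0,0,0.0005],"rot":[0,0,0]},
    {"fingers":0.02,"xyz":[0,0,0],"rot":[0,0,0]}
  ]
}}

```text
time_s: 16.88
position: [0.4909, 0.066, 0.0562]
tcp_rot: [-3.141, 0.0, 1.312]
wrist_force: [-0.1, 0.8, -0.1]
finger_gap: 0.0221
```

```bash
python3 look.py 12 wrist;python3 -c "
from h import *
crop(load('wrist12'),170,350,115,255,4,'pics/w12.png')"
```

```text
16.8833 [0.4909 0.066  0.0562] [-3.1410e+00  1.0000e-04  1.3116e+00] yawdeg 75.15 F [-0.1  0.8 -0.1] gap 0.0221
```

View pics/w12.png

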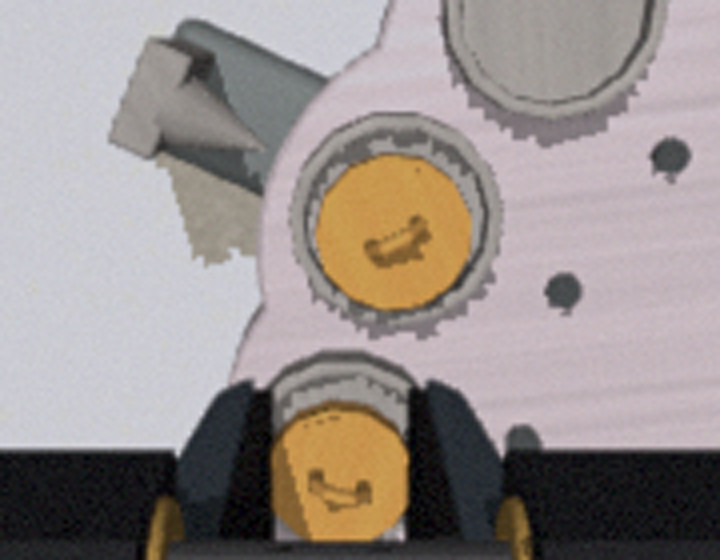

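{"api": "carry_out", "payload": {
  "targets": [
    {"fingers":0.02,"xyz":[0.0003,0,0],"rot":[0,0,0]},
    {"fingers":0.02,"xyz":[0,0,0],"rot":[0,0,0]},
    {"fingers":0.03,"xyz":[0,0,0],"rot":[0,0,0]},
    {"fingers":0.04,"xyz":[0,0,0],"rot":[0,0,0]},
    {"fingers":0.045,"xyz":[0,0,0],"rot":[0,0,0]},
    {"fingers":0.045,"xyz":[0,0,0],"rot":[0,0,0]},
    {"fingers":0.045,"xyz":[0,0,0],"rot":[0,0,0]},
    {"fingers":0.045,"xyz":[0,0,0],"rot":[0,0,0]},
    {"fingers":0.045,"xyz":[0,0,-0.005],"rot":[0,0,0]},
    {"fingers":0.045,"xyz":[0,0,-0.015],"rot":[0,0,0]}
  ]
}}

```text
time_s: 17.77
position: [0.4896, 0.0663, 0.0752]
tcp_rot: [-3.137, 0.002, 1.312]
wrist_force: [-0.8, -0.1, 0.4]
finger_gap: 0.0449
```

{"api": "carry_out", "payload": {
  "targets": [
    {"fingers":0.045,"xyz":[-0.005,0,-0.015],"rot":[0,0,0]},
    {"fingers":0.045,"xyz":[-0.02,0,-0.015],"rot":[0,0,0]},
    {"fingers":0.045,"xyz":[-0.02,0,-0.015],"rot":[0,0,0]},
    {"fingers":0.045,"xyz":[-0.01,0,-0.01],"rot":[0,0,0]},
    {"fingers":0.045,"xyz":[0,0,0],"rot":[0,0,0]},
    {"fingers":0.045,"xyz":[0,0,0],"rot":[0,0,0]},
    {"fingers":0.045,"xyz":[0,0,0],"rot":[0,0,0]},
    {"fingers":0.045,"xyz":[0,0,0],"rot":[0,0,0]},
    {"fingers":0.045,"xyz":[0,0,0],"rot":[0,0,0]},
    {"fingers":0.045,"xyz":[0,0,0],"rot":[0,0,0]}
  ]
}}

```text
time_s: 18.6
position: [0.4769, 0.0138, 0.1308]
tcp_rot: [-3.14, 0.0, 1.313]
wrist_force: [0.3, -0.1, 0.4]
finger_gap: 0.0448
```

```bash
python3 look.py 13 wrist side;python3 -c "
from h import *
crop(load('wrist13'),150,410,50,245,3,'pics/w13.png');crop(load('side13'),180,330,130,230,5,'pics/s13.png')
d=load('wrist13');c=cloud(d)
f=d['frame'].astype(int); m=(f[...,2]-f[...,0]>70); m[:80]=0;m[200:]=0;m[:,:230]=0;m[:,290:]=0
n,l,st,ce=cv2.connectedComponentsWithStats(m.astype(np.uint8))
for i in range(1,n):
    if st[i,4]>40: print(st[i],ce[i],np.percentile(c[l==i][:,2],[10,50,80]),ray(d,*ce[i],.06))
"
```

```text
18.6 [0.4769 0.0138 0.1308] [-3.1402e+00  1.0000e-04  1.3127e+00] yawdeg 75.21 F [ 0.3 -0.1  0.4] gap 0.0448
[251  80  29  30 694] [265.02305476  94.21325648] [0.05896367 0.05993018 0.06065143] [0.50999408 0.10413589 0.06      ]
[242 129  27  29 605] [255.03801653 143.08595041] [0.05909513 0.05999144 0.06062832] [0.49156261 0.06711928 0.06      ]
```

View pics/w13.png

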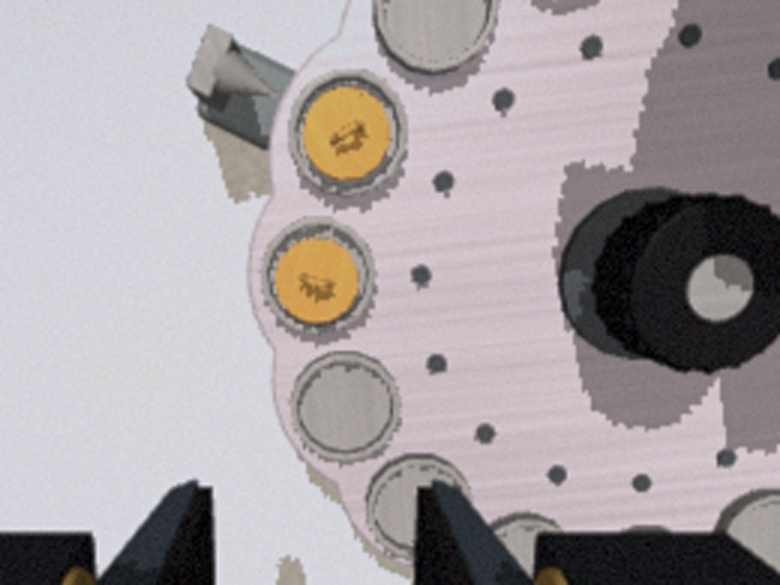

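View pics/s13.png

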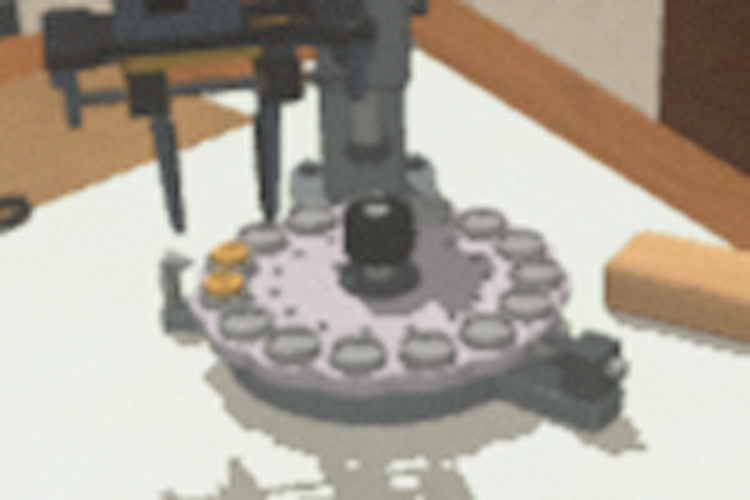

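```bash
python3 - <<'E'
from plan import *
from station import *
w=np.radians(83.2);c=np.array([.588,.0405])-.08*np.array([np.cos(w),np.sin(w)])
plan(cur(get_state()),(*c,.12,w),6,.07)
E
```

```text
[{fingers: 0.07, xyz: [-0.004, 0.019, 0.002], rot: [0, 0, -1.3]}, {fingers: 0.07, xyz: [-0.005, 0.018, 0.002], rot: [0, 0, -1.4]}, {fingers: 0.07, xyz: [-0.005, 0.018, 0.002], rot: [0, 0, -1.3]}, {fingers: 0.07, xyz: [-0.005, 0.019, 0.001], rot: [0, 0, -1.3]}, {fingers: 0.07, xyz: [-0.006, 0.018, 0.002], rot: [0, 0, -1.4]}, {fingers: 0.07, xyz: [-0.006, 0.018, 0.002], rot: [0, 0, -1.3]}]
end [ 0.5787 -0.0386  0.12    1.4521] yaw deg 83.2 J6~ 3.0
```

{"api": "carry_out", "payload": {
  "targets": [
    {"fingers":0.07,"xyz":[-0.004,0.019,0.002],"rot":[0,0,-1.3]},
    {"fingers":0.07,"xyz":[-0.005,0.018,0.002],"rot":[0,0,-1.4]},
    {"fingers":0.07,"xyz":[-0.005,0.018,0.002],"rot":[0,0,-1.3]},
    {"fingers":0.07,"xyz":[-0.005,0.019,0.001],"rot":[0,0,-1.3]},
    {"fingers":0.07,"xyz":[-0.006,0.018,0.002],"rot":[0,0,-1.4]},
    {"fingers":0.07,"xyz":[-0.006,0.018,0.002],"rot":[0,0,-1.3]},
    {"fingers":0.07,"xyz":[0,0,0],"rot":[0,0,0]},
    {"fingers":0.07,"xyz":[0,0,0],"rot":[0,0,0]},
    {"fingers":0.07,"xyz":[0,0,0],"rot":[0,0,0]},
    {"fingers":0.07,"xyz":[0,0,0],"rot":[0,0,0]}
  ]
}}

```text
time_s: 19.53
position: [0.5777, -0.0385, 0.1204]
tcp_rot: [-3.141, -0.0, 1.452]
wrist_force: [-1.1, 0.2, 1.2]
finger_gap: 0.0699
```

```bash
python3 look.py 14 wrist
```

```text
19.5333 [ 0.5777 -0.0385  0.1204] [-3.1405e+00 -2.0000e-04  1.4518e+00] yawdeg 83.18 F [-1.1  0.2  1.2] gap 0.0699
```

View pics/wrist14.png

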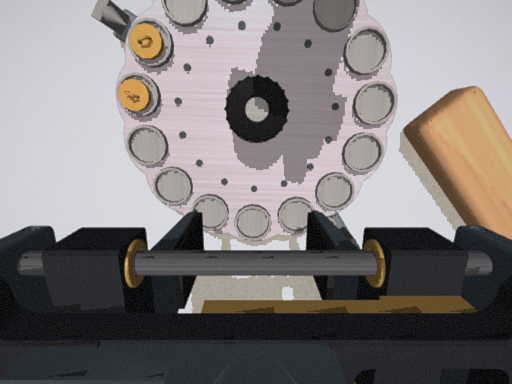

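The wrist view shows the knob at (257,109), both buttons seated at the upper left (146,42) and (137,96), and the clapper clear on the right.

```bash
python3 - <<'E'
from h import *
from station import *
d=load("wrist14"); s=get_state()
w=s["tcp_rot"][2];c,sn=np.cos(w),np.sin(w)
for n,u,v,z in(("knob",257,109,.096),("knobL",225,109,.09),("knobR",289,109,.09)):
    p=ray(d,u,v,z);e=(p-s["position"])*1e3
    print(n,p,"tool",c*e[0]+sn*e[1],sn*e[0]-c*e[1])
E
```

```text
knob [0.58920968 0.04234493 0.096     ] tool 81.6574081149034 1.692227333437371
knobL [0.5666919  0.04533164 0.09      ] tool 81.95360800464778 -21.020837399876296
knobR [0.6118733  0.03993593 0.09      ] tool 81.9521321471161 24.481607800601893
```

{"api": "carry_out", "payload": {
  "targets": [
    {"fingers":0.07,"xyz":[0,0.0009,0.01],"rot":[0,0,0]},
    {"fingers":0.07,"xyz":[0,0,0.015],"rot":[0,0,0]},
    {"fingers":0.07,"xyz":[0,0,0.015],"rot":[0,0,0]},
    {"fingers":0.07,"xyz":[0,0,0.01],"rot":[0,0,0]},
    {"fingers":0.07,"xyz":[0,0,0.007],"rot":[0,0,0]},
    {"fingers":0.07,"xyz":[0.01,0,0],"rot":[0,0,0]},
    {"fingers":0.07,"xyz":[0.01,0,0],"rot":[0,0,0]},
    {"fingers":0.07,"xyz":[0.01,0,0],"rot":[0,0,0]},
    {"fingers":0.07,"xyz":[0.01,0,0],"rot":[0,0,0]},
    {"fingers":0.07,"xyz":[0,0,0],"rot":[0,0,0]}
  ]
}}

```text
time_s: 20.42
position: [0.5852, 0.0029, 0.0642]
tcp_rot: [3.14, -0.001, 1.454]
wrist_force: [-0.8, -0.6, -0.6]
finger_gap: 0.0701
```

```bash
python3 look.py 15 wrist side; python3 -c "
from h import *
crop(load('side15'),170,350,90,225,4,'pics/s15.png')"
```

```text
20.4167 [0.5852 0.0029 0.0642] [ 3.1399e+00 -9.0000e-04  1.4537e+00] yawdeg 83.29 F [-0.8 -0.6 -0.6] gap 0.0701
```

View pics/wrist15.png

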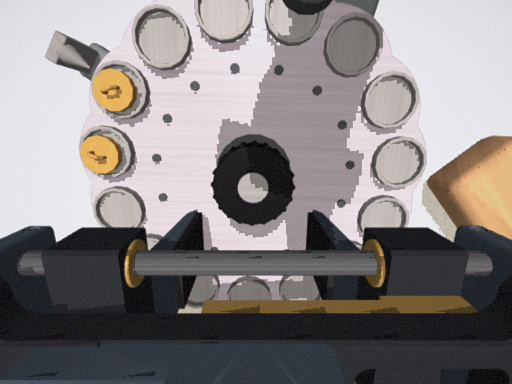

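View pics/s15.png

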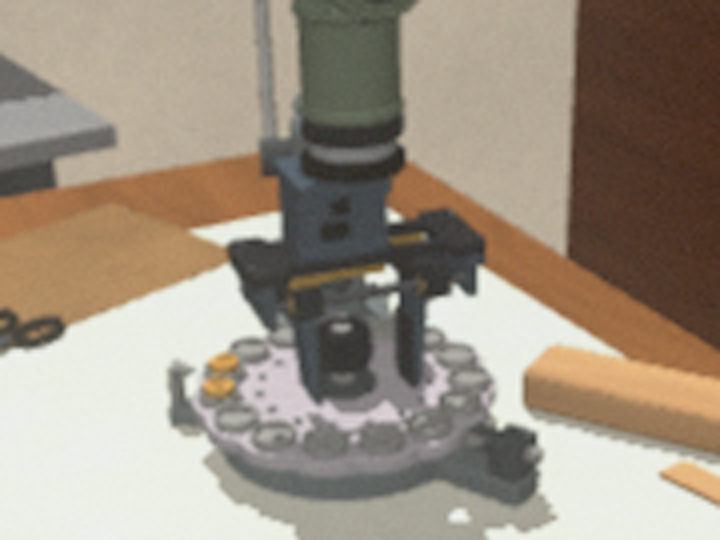

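{"api": "carry_out", "payload": {
  "targets": [
    {"fingers":0.07,"xyz":[0.006,0,0],"rot":[0,0,0]},
    {"fingers":0.07,"xyz":[0.006,0,0],"rot":[0,0,0]},
    {"fingers":0.07,"xyz":[0.006,0,0],"rot":[0,0,0]},
    {"fingers":0.07,"xyz":[0.005,0,0],"rot":[0,0,0]},
    {"fingers":0.07,"xyz":[0.005,0,0],"rot":[0,0,0]},
    {"fingers":0.07,"xyz":[0.005,0,0],"rot":[0,0,0]},
    {"fingers":0.07,"xyz":[0.005,0,0],"rot":[0,0,0]},
    {"fingers":0.07,"xyz":[0,0,0],"rot":[0,0,0]},
    {"fingers":0.07,"xyz":[0,0,0],"rot":[0,0,0]},
    {"fingers":0.07,"xyz":[0,0,0],"rot":[0,0,0]}
  ]
}}

```text
time_s: 21.35
position: [0.5889, 0.0382, 0.0634]
tcp_rot: [-3.141, 0.0, 1.452]
wrist_force: [0.4, -0.5, -0.4]
finger_gap: 0.0696
```

```bash
python3 look.py 16 wrist side; python3 -c "
from h import *
crop(load('side16'),170,350,90,225,4,'pics/s16.png')"
```

```text
21.35 [0.5889 0.0382 0.0634] [-3.1415e+00  1.0000e-04  1.4517e+00] yawdeg 83.18 F [ 0.4 -0.5 -0.4] gap 0.0696
```

View pics/wrist16.png

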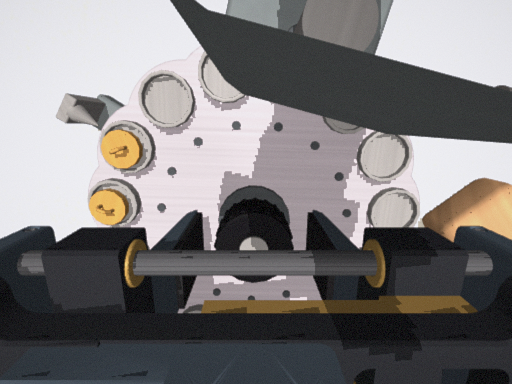

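View pics/s16.png

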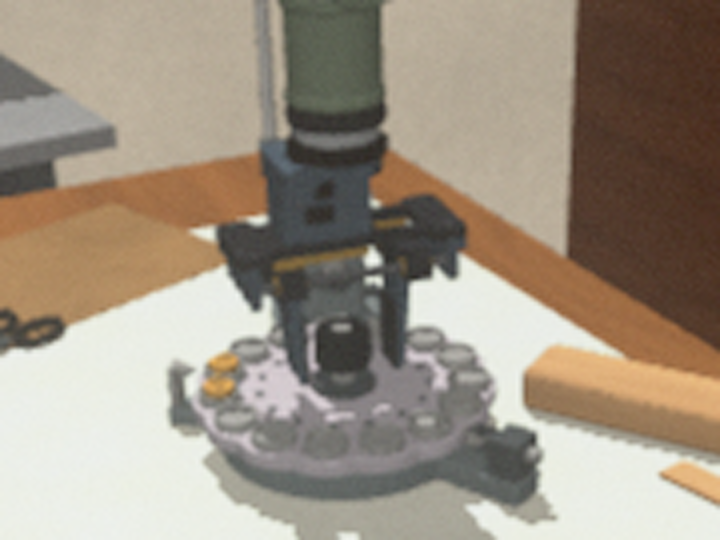

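```bash
python3 - <<'E'
from h import *
from station import *
d=load("wrist16"); s=get_state()
w=s["tcp_rot"][2];c,sn=np.cos(w),np.sin(w)
p=ray(d,254,246,.096);e=(p-s["position"])*1e3;print(p,"tool",c*e[0]+sn*e[1],sn*e[0]-c*e[1])
z=s["position"]; 
for k in (0,.002,.004): print(k,proj(d,[z[0]+c*k,z[1]+sn*k,.096]))
E
python3 -c "
from h import *
crop(load('wrist16'),170,350,160,295,4,'pics/w16.png')"
```

```text
[0.58950482 0.0441528  0.096     ] tool 6.094048906130914 -0.11002757812987007
0 (np.float64(254.1934438043771), np.float64(255.91300229999266))
0.002 (np.float64(254.19463434995237), np.float64(252.68246221216432))
0.004 (np.float64(254.19583305368698), np.float64(249.4297849954421))
```

View pics/w16.png

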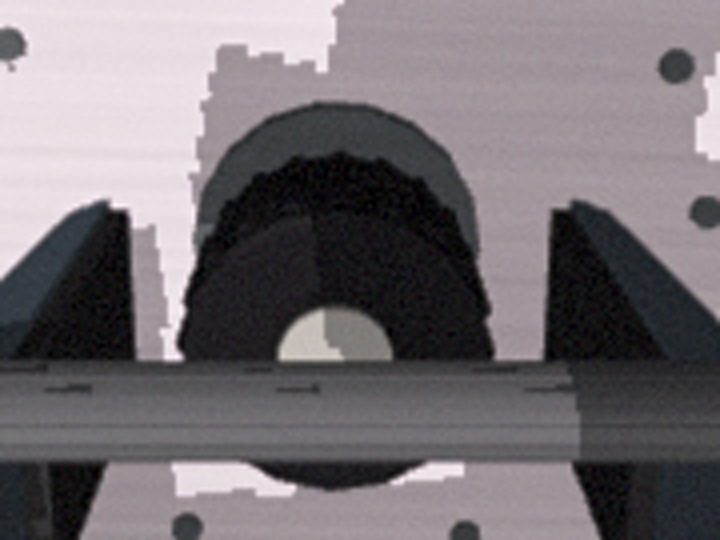

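{"api": "carry_out", "payload": {
  "targets": [
    {"fingers":0.07,"xyz":[0.0025,-0.0007,0],"rot":[0,0,0]},
    {"fingers":0.07,"xyz":[0,0,0],"rot":[0,0,0]},
    {"fingers":0.035,"xyz":[0,0,0],"rot":[0,0,0]},
    {"fingers":0.035,"xyz":[0,0,0],"rot":[0,0,0]},
    {"fingers":0.035,"xyz":[0,0,0],"rot":[0,0,0]},
    {"fingers":0.035,"xyz":[0,0,0],"rot":[0,0,0]},
    {"fingers":0.035,"xyz":[0,0,0],"rot":[0,0,0]},
    {"fingers":0.035,"xyz":[0,0,0],"rot":[0,0,0]},
    {"fingers":0.035,"xyz":[0,0,0],"rot":[0,0,0]},
    {"fingers":0.035,"xyz":[0,0,0],"rot":[0,0,0]}
  ]
}}

```text
time_s: 22.28
position: [0.5886, 0.0408, 0.0635]
tcp_rot: [3.141, -0.0, 1.452]
wrist_force: [0.4, -0.4, 0.0]
finger_gap: 0.0438
```

```bash
python3 look.py 17 wrist; python3 -c "
from station import *
s=get_state();print(s['wrist_torque'],s['wrist_force'],s['joints'])
from h import *
crop(load('wrist17'),170,350,160,295,4,'pics/w17.png')"
```

```text
22.2833 [0.5886 0.0408 0.0635] [ 3.1414e+00 -1.0000e-04  1.4515e+00] yawdeg 83.17 F [ 0.4 -0.4  0. ] gap 0.0438
[-0.11420768  0.02416008 -0.02096269] [ 0.78481189 -0.87237448 -0.48865996] [ 4.97576083e-02  4.72723079e-01  1.73441140e+00 -1.23014641e-05
  9.34213839e-01  1.68945593e-01]
```

View pics/w17.png

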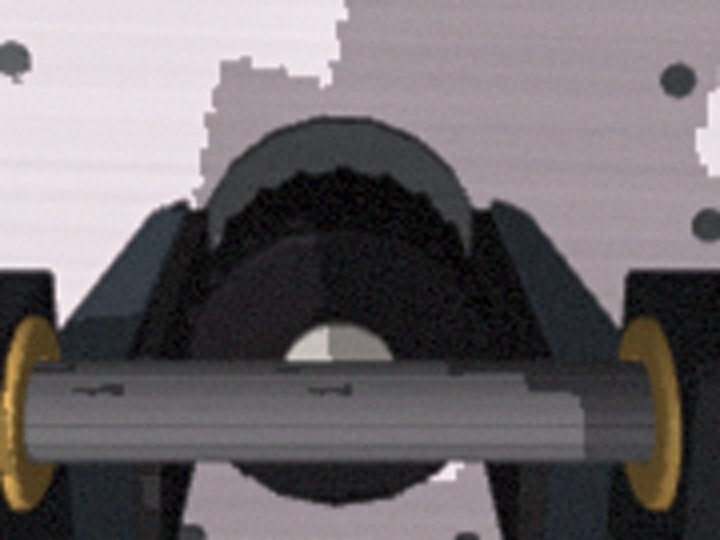

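{"api": "carry_out", "payload": {
  "targets": [
    {"fingers":0.035,"xyz":[0,0,0],"rot":[0,0,2]},
    {"fingers":0.035,"xyz":[0,0,0],"rot":[0,0,3]},
    {"fingers":0.035,"xyz":[0,0,0],"rot":[0,0,3]},
    {"fingers":0.035,"xyz":[0,0,0],"rot":[0,0,3]},
    {"fingers":0.035,"xyz":[0,0,0],"rot":[0,0,3]},
    {"fingers":0.035,"xyz":[0,0,0],"rot":[0,0,3]},
    {"fingers":0.035,"xyz":[0,0,0],"rot":[0,0,3]},
    {"fingers":0.035,"xyz":[0,0,0],"rot":[0,0,2]},
    {"fingers":0.035,"xyz":[0,0,0],"rot":[0,0,2]},
    {"fingers":0.035,"xyz":[0,0,0],"rot":[0,0,0]}
  ]
}}

```text
time_s: 23.17
position: [0.5877, 0.0411, 0.0635]
tcp_rot: [-3.14, 0.0, 1.031]
wrist_force: [-2.5, 0.4, 2.5]
finger_gap: 0.0431
```

```bash
python3 look.py 18 wrist side; python3 -c "
from station import *
s=get_state();print(s['wrist_torque'],s['wrist_force'])
from h import *
crop(load('side18'),190,320,140,225,6,'pics/s18.png')"
```

```text
23.1667 [0.5877 0.0411 0.0635] [-3.1399e+00  3.0000e-04  1.0306e+00] yawdeg 59.05 F [-2.5  0.4  2.5] gap 0.0431
[-0.09008767  0.41462833 -0.75411658] [-4.53391605  1.00496889  2.28739049]
```

View pics/wrist18.png

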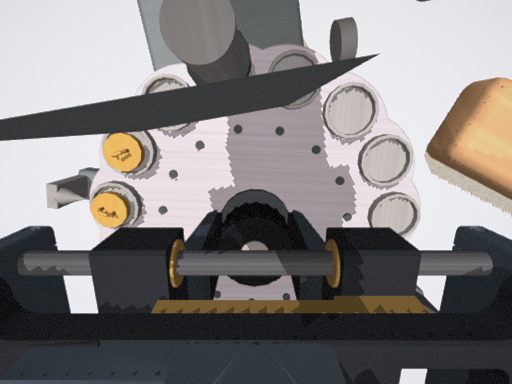

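View pics/s18.png

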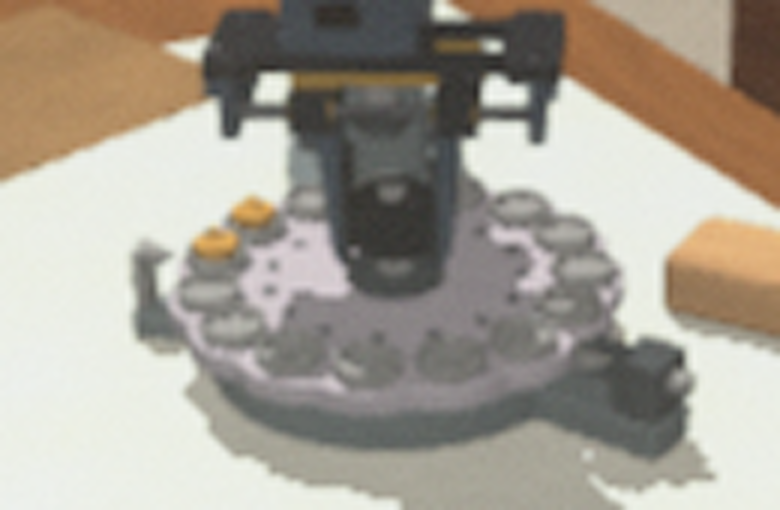

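```bash
cat > ang.py <<'E'
import sys
from h import *
d=load(sys.argv[1])
f=d['frame'].astype(int); m=(f[...,2]-f[...,0]>70); m[240:]=0;m[:,300:]=0
n,l,st,ce=cv2.connectedComponentsWithStats(m.astype(np.uint8))
P=[]
for i in range(1,n):
    if st[i,4]>300 and st[i,4]<3000:
        p=ray(d,*ce[i],.06); P.append(p[:2]); print(st[i],p, "ang about axis",np.degrees(np.arctan2(p[1]-.042,p[0]-.589)), np.hypot(p[1]-.042,p[0]-.589))
if len(P)==2:
    e=P[0]-P[1]; print("chord dir deg",np.degrees(np.arctan2(e[1],e[0])),np.hypot(*e))
E
python3 ang.py wrist15;python3 ang.py wrist17;python3 ang.py wrist18
python3 -c "
from h import *
for n in ('wrist17','wrist18'):
    d=load(n); print(np.round(d['pose'][:3,3],4), np.degrees(np.arctan2(d['pose'][1,0],d['pose'][0,0])))"
```

```text
[  92   68   41   43 1351] [0.51035036 0.10439328 0.06      ] ang about axis 141.57479871333842 0.10039267106557039
[  80  135   39   39 1153] [0.49209701 0.06734627 0.06      ] ang about axis 165.34191463362484 0.10016298362631589
chord dir deg 63.77017819844134 0.04129970919321392
[ 102  134   39   39 1172] [0.51046466 0.10449448 0.06      ] ang about axis 141.48898968383523 0.1003661253074301
[  90  193   37   35 1016] [0.49237357 0.0676951  0.06      ] ang about axis 165.1084225323482 0.09998452056614614
chord dir deg 63.82062712461324 0.041005874939333234
[ 103  133   39   39 1164] [0.54327193 0.13150416 0.06      ] ang about axis 117.06269055538051 0.10050895667724992
[ 90 192  37  35 991] [0.51133647 0.10542118 0.06      ] ang about axis 140.76441985067063 0.10026898674116938
chord dir deg 39.239899140304225 0.04123342439175057
[0.5974 0.1123 0.2342] -6.816963473739907
[0.6256 0.1027 0.2342] -30.930092499104514
```

{"api": "carry_out", "payload": {
  "targets": [
    {"fingers":0.05,"xyz":[0,0,0],"rot":[0,0,0]},
    {"fingers":0.06,"xyz":[0,0,0],"rot":[0,0,0]},
    {"fingers":0.065,"xyz":[0,0,0],"rot":[0,0,0]},
    {"fingers":0.065,"xyz":[0,0,0],"rot":[0,0,-4]},
    {"fingers":0.065,"xyz":[0,0,0],"rot":[0,0,-6]},
    {"fingers":0.065,"xyz":[0,0,0],"rot":[0,0,-6]},
    {"fingers":0.065,"xyz":[0,0,0],"rot":[0,0,-6]},
    {"fingers":0.065,"xyz":[0,0,0],"rot":[0,0,-6]},
    {"fingers":0.065,"xyz":[0,0,0],"rot":[0,0,-6]},
    {"fingers":0.065,"xyz":[0,0,0],"rot":[0,0,0]}
  ]
}}

```text
time_s: 24.1
position: [0.5889, 0.0407, 0.0634]
tcp_rot: [3.141, 0.0, 1.628]
wrist_force: [-0.3, -0.8, 0.6]
finger_gap: 0.0651
```

```bash
python3 look.py 19 wrist; python3 ang.py wrist19; python3 -c "
from station import *
s=get_state();print(s['wrist_torque'],s['wrist_force'])"
```

```text
24.1 [0.5889 0.0407 0.0634] [3.1411e+00 2.0000e-04 1.6285e+00] yawdeg 93.3 F [-0.3 -0.8  0.6] gap 0.0651
[ 167   65   42   44 1387] [0.54310373 0.13153047 0.06      ] ang about axis 117.14117430743661 0.10060900725806395
[ 117  108   40   41 1248] [0.51100527 0.10550393 0.06      ] ang about axis 140.847245790217 0.10057796111409827
chord dir deg 39.03633750948862 0.041324227117627205
[-0.06492416  0.07200518  0.00998138] [-0.48072512  0.12211437 -0.17603927]
```

View pics/wrist19.png

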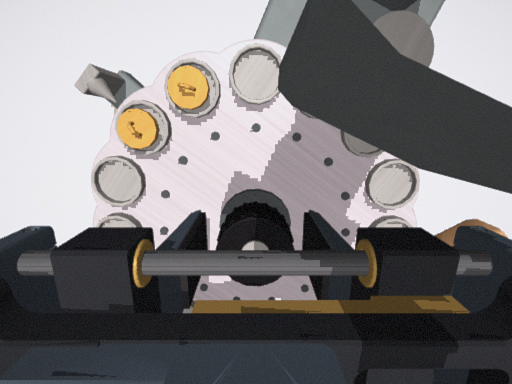

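{"api": "carry_out", "payload": {
  "targets": [
    {"fingers":0.035,"xyz":[0,0,0],"rot":[0,0,0]},
    {"fingers":0.035,"xyz":[0,0,0],"rot":[0,0,0]},
    {"fingers":0.035,"xyz":[0,0,0],"rot":[0,0,0]},
    {"fingers":0.035,"xyz":[0,0,0],"rot":[0,0,0]},
    {"fingers":0.035,"xyz":[0,0,0],"rot":[0,0,0]},
    {"fingers":0.035,"xyz":[0,0,0],"rot":[0,0,0]},
    {"fingers":0.035,"xyz":[0,0,0],"rot":[0,0,2]},
    {"fingers":0.035,"xyz":[0,0,0],"rot":[0,0,3]},
    {"fingers":0.035,"xyz":[0,0,0],"rot":[0,0,3]},
    {"fingers":0.035,"xyz":[0,0,0],"rot":[0,0,3]}
  ]
}}

```text
time_s: 24.98
position: [0.5886, 0.0409, 0.0634]
tcp_rot: [3.141, 0.0, 1.434]
wrist_force: [0.4, 1.4, -0.6]
finger_gap: 0.0437
```

{"api": "carry_out", "payload": {
  "targets": [
    {"fingers":0.035,"xyz":[0,0,0],"rot":[0,0,3]},
    {"fingers":0.035,"xyz":[0,0,0],"rot":[0,0,3]},
    {"fingers":0.035,"xyz":[0,0,0],"rot":[0,0,3]},
    {"fingers":0.035,"xyz":[0,0,0],"rot":[0,0,2]},
    {"fingers":0.035,"xyz":[0,0,0],"rot":[0,0,2]},
    {"fingers":0.035,"xyz":[0,0,0],"rot":[0,0,0]},
    {"fingers":0.035,"xyz":[0,0,0],"rot":[0,0,0]},
    {"fingers":0.035,"xyz":[0,0,0],"rot":[0,0,0]},
    {"fingers":0.035,"xyz":[0,0,0],"rot":[0,0,0]},
    {"fingers":0.035,"xyz":[0,0,0],"rot":[0,0,0]}
  ]
}}

```text
time_s: 25.82
position: [0.5881, 0.041, 0.0634]
tcp_rot: [-3.141, -0.0, 1.207]
wrist_force: [-2.2, 1.0, 0.9]
finger_gap: 0.0431
```

```bash
python3 look.py 20 wrist side; python3 ang.py wrist20; python3 -c "
from station import *
s=get_state();print(s['wrist_torque'],s['wrist_force'])
from h import *
crop(load('side20'),190,320,140,225,6,'pics/s20.png')"
```

```text
25.8167 [0.5881 0.041  0.0634] [-3.1406e+00 -1.0000e-04  1.2071e+00] yawdeg 69.16 F [-2.2  1.   0.9] gap 0.0431
[167  66  41  24 757] [0.58532166 0.1468234  0.06      ] ang about axis 92.00973222723975 0.10488791446500172
[ 117  109   39   40 1237] [0.54361955 0.13185122 0.06      ] ang about axis 116.79661347478272 0.10066095391907984
chord dir deg 19.7494959436158 0.044308375442503246
[ 0.04179814  0.3334351  -0.29806597] [-2.95347507  1.28999165  1.46372807]
```

View pics/wrist20.png

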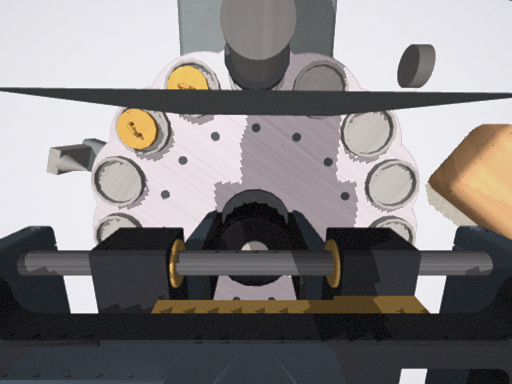

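View pics/s20.png

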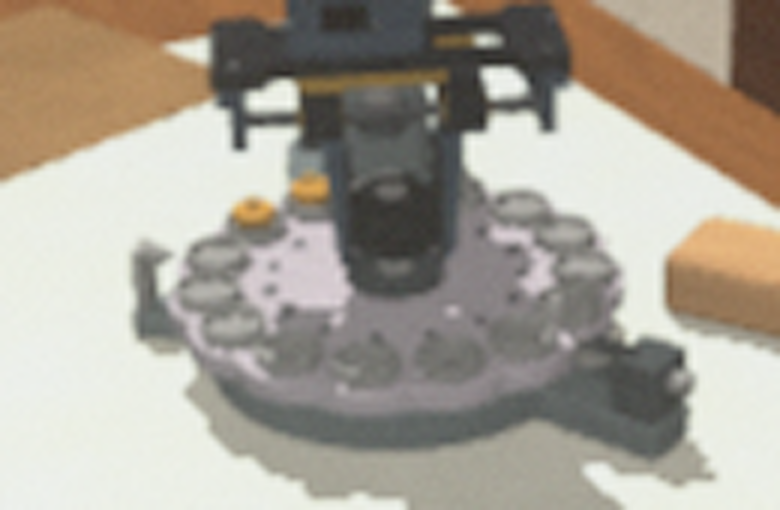

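{"api": "carry_out", "payload": {
  "targets": [
    {"fingers":0.035,"xyz":[0,0,0],"rot":[0,0,2]},
    {"fingers":0.035,"xyz":[0,0,0],"rot":[0,0,3]},
    {"fingers":0.035,"xyz":[0,0,0],"rot":[0,0,3]},
    {"fingers":0.035,"xyz":[0,0,0],"rot":[0,0,3]},
    {"fingers":0.035,"xyz":[0,0,0],"rot":[0,0,3]},
    {"fingers":0.035,"xyz":[0,0,0],"rot":[0,0,3]},
    {"fingers":0.035,"xyz":[0,0,0],"rot":[0,0,3]},
    {"fingers":0.035,"xyz":[0,0,0],"rot":[0,0,2]},
    {"fingers":0.035,"xyz":[0,0,0],"rot":[0,0,1.8]},
    {"fingers":0.035,"xyz":[0,0,0],"rot":[0,0,0]}
  ]
}}

```text
time_s: 26.75
position: [0.5873, 0.0414, 0.0634]
tcp_rot: [-3.139, 0.001, 0.791]
wrist_force: [-4.3, 2.3, 2.6]
finger_gap: 0.0432
```

{"api": "carry_out", "payload": {
  "targets": [
    {"fingers":0.035,"xyz":[0,0,0],"rot":[0,0,0]},
    {"fingers":0.035,"xyz":[0,0,0],"rot":[0,0,0]},
    {"fingers":0.035,"xyz":[0,0,0],"rot":[0,0,0]},
    {"fingers":0.035,"xyz":[0,0,0],"rot":[0,0,0]},
    {"fingers":0.035,"xyz":[0,0,0],"rot":[0,0,0]},
    {"fingers":0.035,"xyz":[0,0,0],"rot":[0,0,0]},
    {"fingers":0.035,"xyz":[0,0,0],"rot":[0,0,0]},
    {"fingers":0.035,"xyz":[0,0,0],"rot":[0,0,0]},
    {"fingers":0.035,"xyz":[0,0,0],"rot":[0,0,0]},
    {"fingers":0.035,"xyz":[0,0,0],"rot":[0,0,0]}
  ]
}}

```text
time_s: 27.58
position: [0.5872, 0.0414, 0.0634]
tcp_rot: [-3.139, 0.001, 0.791]
wrist_force: [-4.7, 2.7, 3.2]
finger_gap: 0.0435
```

```bash
python3 look.py 21 wrist side top; python3 ang.py wrist21; python3 -c "
from station import *
s=get_state();print(s['wrist_torque'],s['wrist_force'],s['qvel'])
from h import *
crop(load('side21'),190,320,140,225,6,'pics/s21.png')"
```

```text
27.5833 [0.5872 0.0414 0.0634] [-3.1389e+00  1.1000e-03  7.9080e-01] yawdeg 45.31 F [-4.7  2.7  3.2] gap 0.0435
[ 0.07526351  0.63241562 -0.44956754] [-4.97461145  2.54409609  3.68842328] [ 1.40779676e-03  1.75793732e-03 -1.33580315e-03  3.97999600e-04
  2.04585060e-05 -2.94334351e-04]
```

View pics/wrist21.png

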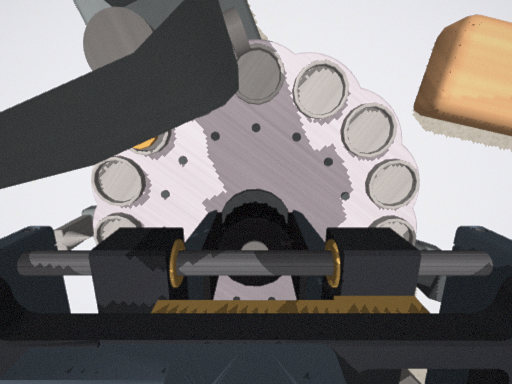

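View pics/s21.png

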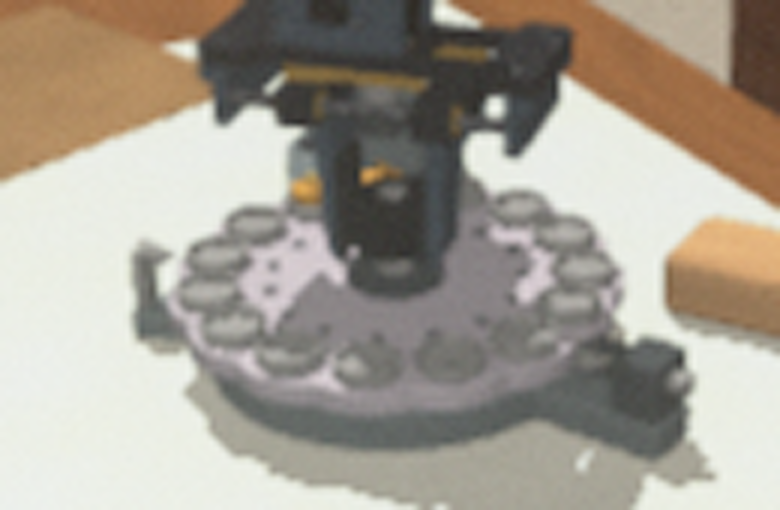

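```bash
python3 - <<'E'
from h import *
for n in ("wrist17","wrist19","wrist20","wrist21"):
    d=load(n); g=cv2.cvtColor(d["frame"],cv2.COLOR_BGR2GRAY)
    # small dark holes on plate near hub: z .046
    b=(cv2.medianBlur(g,3)<95).astype(np.uint8)
    k,l,st,ce=cv2.connectedComponentsWithStats(b)
    A=[]
    for i in range(1,k):
        if 25<st[i,4]<130 and max(st[i,2:4])<14 and ce[i][1]<220:
            p=ray(d,*ce[i],.046); r=np.hypot(p[0]-.5892,p[1]-.0425)
            if .05<r<.085: A.append((np.degrees(np.arctan2(p[1]-.0425,p[0]-.5892)),r))
    a=np.array(A); ph=np.degrees(np.angle(np.exp(1j*np.radians(a[:,0])*15).mean()))/15
    print(n,len(A),np.round(a[:,1],4),"phase mod 24:",ph, "res",np.round((a[:,0]-ph+12)%24-12,1))
E
```

```text
wrist17 4 [0.0677 0.0677 0.0678 0.0679] phase mod 24: -2.8482868967258548 res [ 0.2  0.1 -0.1 -0.2]
wrist19 3 [0.0677 0.0677 0.0677] phase mod 24: -3.3658195982389314 res [ 0.1  0.  -0.1]
wrist20 4 [0.0676 0.0677 0.0677 0.0678] phase mod 24: -3.5417525608236478 res [ 0.3  0.  -0.2 -0.2]
wrist21 4 [0.0675 0.0677 0.0677 0.0678] phase mod 24: -3.328515006463137 res [ 0.1  0.3 -0.1 -0.3]
```

Comparing the plate's hole pattern with the free rest at stop 1 shows the dial at its third stop to within about 0.1°. The fingers hold the knob at a 43.5 mm gap and the arm is still. I'll do one last check of the buttons and the other objects, then hand in.

```bash
python3 - <<'E'
from h import *
d=load("side21");c=cloud(d)
f=d['frame'].astype(int); m=(f[...,2]-f[...,0]>70)
for (x0,x1) in((236,245),(249,258)):
    q=m.copy();q[:165]=0;q[176:]=0;q[:,:x0]=0;q[:,x1:]=0
    p=c[q]; print(q.sum(),np.median(p,0).round(4),np.percentile(p[:,2],[10,90]).round(4) if len(p) else "")
a=load("top0")["frame"].astype(int);b=load("top21")["frame"].astype(int);D=np.abs(a-b).max(2)
for n,(u0,u1,v0,v1) in dict(clapper=(220,285,108,158),cone=(303,332,135,165),tin=(333,365,160,190),shears=(105,170,238,305)).items():
    print(n,"changed px",(D[v0:v1,u0:u1]>40).sum())
ram=np.array([.588+.1*np.cos(np.radians(69.15)),.041+.1*np.sin(np.radians(69.15))]);print("ram xy est",ram)
E
```

```text
15 [0.5785 0.136  0.062 ] [0.0573 0.0633]
6 [0.6174 0.1351 0.0637] [0.0622 0.0804]
clapper changed px 3
cone changed px 0
tin changed px 0
shears changed px 622
ram xy est [0.62359226 0.13445154]
```

View pics/top21.png

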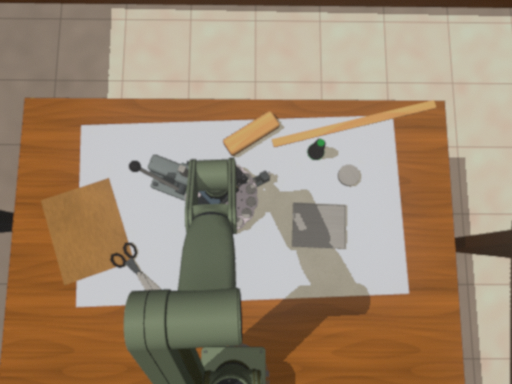

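The top view shows the shears in place at (125,255). The changed pixels there are only the arm's elbow, high above, covering their tips. The tray at (320,226) is empty and nothing else has moved, so I'm handing in.

```bash
python3 - <<'E'
from station import *
s=get_state();print(s["time_s"],s["finger_gap"],s["wrist_force"])
print(finish_job())
E
```

```text
27.7333 0.043021114173332535 [-4.97461145  2.54409609  3.68842328]
the job is handed in; nothing more can be done
None
```

I set both buttons into their pockets, one at the loading pointer and one in the next pocket counter-clockwise. I then turned the knob clockwise three clicks (one click, a re-grip at the first stop, then two more) and handed in at 27.7 s still gripping it. The hand-in reports no verdict, so these are my own checks.

- **Buttons:** after placing, both button tops measured 60.0 mm above the bench, which is fully seated. After turning, the side camera put the two buttons at about (0.617, 0.135) and (0.579, 0.136). The first is the pointer button, about 6 mm from my estimate of the ram axis at (0.624, 0.134). That reading is weak because the fingers hid most of it (only 6 pixels), and I could not re-check closely that this button is still level.
- **Dial:** the hole pattern on the plate matches the free rest at stop 1 to about 0.1°, so it stands at the third stop.
- **Grip:** the finger gap was 43.0 mm on the 44 mm knob at hand-in. The wrist force was about 7 N, with up to 0.6 N m of torque about a wrist axis, both steady. The arm was still.
- **Other things on the bench:** the cone, tin and clapper show no change in the top view. The pixel comparison flagged the shears, but the arm's elbow was covering their tips; their visible handles had not moved.

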